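# Ready the microcentrifuge: set the speed, free the latch, open the lid

### The job

Get the microcentrifuge ready for loading the next samples: turn its speed collar to 7 so that it clicks in there, swing the orange latch lever free of the lid, then open the lid all the way back to its stop and leave it standing open. The rack, the bottle and the tip box beside it must stay where they stand.

Things in the scene. Friction and masses are not known exactly. Their poses are not given: they have to be found in the camera images.
- fuge: White bench microcentrifuge, 245 (x) x 226 (y) x 130 mm high, fixed. Origin: centre of the underside; x from front to rear, y to its left seen from the front, z up; the front (-x) looks to the robot's right (yaw 1.0 to 1.5 rad). The panel slopes 40 deg from (x -125, z 30) up to (x -56, z 88) mm. The lid, top at z 125, runs from its front edge at x -58 to its hinge at x 108 mm.
- dial (a joint): Speed collar on the panel. rad: 0 at figure 0, growing clockwise seen facing the panel; flat figures 0 to 10 stand around it every 30 deg (0.5236 rad): 0 lower left, 5 at the top, 7 (3.665 rad) upper right. A white index line marks its top and side. A ball detent clicks at each figure: about 0.1 N m turns it on; let go, it settles in the nearest (or sticks if left midway).
- dial_grip (a point): Point on the collar's axis 24 mm out from the panel face, where to grip (right half of the panel, y = -70 mm). The collar is a dark grey ribbed cylinder 40 mm across, top 30 mm out from the panel, on a skirt 47 mm across and 6.5 mm high. Its axis is the panel's normal, (-0.643, 0, 0.766) in the fuge frame: 40 deg from vertical, leaning to its front. The axes turn with it; z points out.
- latch (a joint): Latch lever in the middle of the lid's front edge (y = 0), dark steel with an orange thumb tab, on a level pin along y. rad: 0 closed, hooked over the lid's steel keeper lip; grows as the tab swings outward and down to the front; stop at 1.7, just above the panel. Friction about 0.2 N m, so it stays where it is left. Below about 0.4 it locks the lid; from 0.8 it is well clear.
- latch_tab (a point): Middle of the orange thumb tab, moving with the lever: a plate 30 mm wide (y), 28 long, 6 thick that, closed, slants up and outward at 35 deg; this point is then 28.5 mm in front of and 33 mm above the pin. The lever below it is also 30 mm wide. Beside it are free spaces of 37 mm to the lid's tab, and more on the other side.
- latch_pivot (a point): Centre of the latch's hinge pin (x -62, y 0, z 106 mm in the fuge frame).
- lid (a joint): Lid with a smoked window, 0.3 kg, hinged along the rear. rad: 0 shut, grows as the front rises, stop at 1.65 (just past upright). A friction hinge holds it at any angle; lifting it at the tab takes about 3 to 4 N.
- lid_tab (a point): Point to grip on the lid's green pull tab, left of the latch (y = 66 mm), moving with the lid: the tab is 26 mm wide (y), 9 thick and sticks out 36 mm from the lid's front edge; this point is 26 mm out from that edge, at mid-width and mid-thickness. Closed, it is 192 mm from the hinge line and 55 mm above the panel.
- lid_hinge (a point): Middle of the lid's hinge line (x 108, y 0, z 116 mm in the fuge frame); the line runs along the machine's y.
- tube_rack: Bystander: grey rack, 150 x 52 mm, with lilac-capped blood tubes, 90 mm high. Origin: centre of its underside.
- reagent: Bystander: amber bottle, 62 mm across, 115 mm high. Origin: centre of its underside.
- tip_box: Bystander: blue pipette tip box with a pale cover, 118 x 80 x 80 mm. Origin: centre of its underside.

How it is judged:
On the way, in this order (a step that is already met when the one before it is completed fails the run):
1. the latch lever is swung free (0.8 rad or more) while the lid is still shut (value of joint latch above 0.8 rad and value of joint lid below 0.15 rad), for 0.1 s.
2. the lid is opened to its stop (value of joint lid above 1.58 rad), for 0.2 s.
At the end, for the whole second after the job is handed in: The speed collar rests in the detent at 7 (3.665 rad, within 0.12), the latch lever is swung free (0.8 rad or more), the lid stands open back at its stop (1.58 rad or more) and at rest, and the rack, bottle and tip box stand upright (within 0.3 rad), each within 25 mm of its starting place (value of joint dial between 3.545 and 3.785 rad and value of joint latch above 0.8 rad and value of joint lid above 1.58 rad and not (velocity of joint lid above 0.1 rad/s or velocity of joint lid below -0.1 rad/s) and distance of each of tube_rack, reagent, tip_box from where it was at the start of the episode below 0.025 m and angle between each of tube_rack, reagent, tip_box's own z axis and vertical below 0.3 rad); the robot touches nothing.
It fails at once if the tube rack is shifted by more than 25 mm or tipped (distance of tube_rack from where it was at the start of the episode above 0.025 m or angle between tube_rack's own z axis and vertical above 0.3 rad).
It fails at once if the amber bottle is shifted by more than 25 mm or tipped (distance of reagent from where it was at the start of the episode above 0.025 m or angle between reagent's own z axis and vertical above 0.3 rad).
It fails at once if the tip box is shifted by more than 25 mm or tipped (distance of tip_box from where it was at the start of the episode above 0.025 m or angle between tip_box's own z axis and vertical above 0.3 rad).
It also fails if it takes over 67 s, if anything falls off the work surface, if the arm or the gripper's body presses on something with over 40 N, if the wrist force passes 120 N, or if a joint passes its speed limit or range.

### The arm

A 6-joint arm with a two-finger parallel gripper is mounted at the origin on the work surface. World frame = base frame: x ahead of the robot, y to its left, z up, the work surface at z = 0. Lengths are in m, angles in rad, forces in N, time in s.
With the tool pointing down it reaches from about 0.375 to 0.75 m from the base axis. Payload 9 kg.
Tool frame: the origin (TCP) lies midway between the tips of the shut fingers; the grasp point (between the pads) lies 19 mm behind it; z points along the fingers, y is the line along which they close (so a half turn about z gives the same grasp; the last joint's range is limited). The gripper opens to 85 mm and grips with 20 to 120 N. Pads are 22 mm wide; open, the fingers measure 114 mm over their backs; the gripper's body (76 mm by 85 mm) begins 54 mm behind the grasp point. The pads swing forward as they close: fully open they stand 13 mm farther back than shut.
Start: joints at [-1.32, 0.104, 0.097, 1.564, 0, 1.353], TCP at [0.271, -0.535, 0.211] pointing down, gripper open.
Joint ranges: [-2.99, 2.99], [-0.84, 1.86], [-1.1, 1.16], [-1.84, 2.11], [-1.51, 1.56], [-3.14, 3.14]. Speed limits (rad/s): [2.22, 2.22, 2.57, 3.14, 3.14, 3.14].

### API

Orientations are given as a unit quaternion [x, y, z, w].
In Python, from bench import monitor, optics, r, cut_out gives the robot as it stands. The module is installed in compiled form; this text tells all that it offers.
- The arm moves only by the tool step_arm, never from a script. Its argument "moves" is a list of rows, each a list of 5 numbers: the opening, from 0 (shut) to 1 (fully open), then the shift along the tool's x, y, z in mm, then the turn about the tool's z in rad. In form: [[jaw, x, y, z, roll], ...]. A call has 1 to 5 rows; each row shifts and turns the commanded pose from where the row before left it, along the tool's axes as they then stand; what a row does not reach is not made up. A row lasts 1/12 s, in which the tool goes at most 41.7 mm and 7.16 degrees, less where a joint would pass 70% of its speed; a pose out of reach is approached as far as the arm can. A call with a gripper value outside its range is refused whole. The fingers move at their own pace and stop on an object; "newtons" is the grip in N (left out, the last holds). Time passes only in rows, so rows that do not move let the fingers close. It gives the time, the measured TCP pose, the force, the opening and the grip force at its end, in the units of the state.
- monitor.get_state(): the state, without advancing time (a new reading comes with each control period).
- optics.camera(name): name is "side" or "top"; returns (picture, depth): 384x512x3 uint8, red, green, blue; 384x512 float32, m along the optical axis (not along the pixel's ray), 0 where there is no reading.
- optics.get_calibration(name): a dict with "fx", "fy", "cx", "cy" (pixels), "dist" ([k1, k2, p1, p2, k3] as OpenCV has them; the pictures are not rectified), "R" (3x3) and "t" (3): a world point X has camera coordinates R X + t. Camera axes: x right, y down, z forward; pixel columns grow to the right and rows downward; lengths in m; the calibration is good to about 2 mm. A picture is of the moment at which its call begins. get_calibration takes no time and is no camera call.
- r.job_done(): hands the job in; it is judged then, once.
Trained networks look in the newest picture that a camera, given by its name, has taken for a name from the list of things; names that differ only in an ending like _2 or _b are one class to them, and where a whole thing is asked for, a point or a joint stands for the part that bears it (a point fixed in the world has none). Each returns a list of dicts, best first, with "confidence" (0 to 1); they miss things now and then, are a little off and sometimes report something else, mostly with a low value. They report only what shows in the picture. A call takes as long as a camera call.
- cut_out(target, camera): "pixels" (384x512 bool, what is visible of it) and "bbox" ([left, top, right, bottom] in pixels, round what is visible of it).
The state is a dict: "t": time; "qpos": joint angles; "qd": joint speeds; "joint_torque": joint torques, N m; "position": TCP position; "tool_rot": TCP orientation; "ft_force": force on the tool from outside, world axes, zero at the start; "ft_torque": the same for the moment, N m; "finger_gap": finger opening in m; "gripper_force": force on a finger pad.
Only numpy, scipy, OpenCV 4.12 (cv2) and the standard library are available. Lean on these libraries where they do the work, as an engineer would, in place of code of your own. Each camera call takes 0.05 s, during which the arm holds its last target. There are 200 camera calls.

## Working session

There is one attempt and no reset: what is moved stays moved. The work goes in short steps, Python scripts to look and compute and a tool call to move; the robot and the scene stay as the last step left them, time stands still between calls to the robot, and variables do not carry over. Pictures are saved under pics/ and viewed, at most 10 in all, crops included, and the job is handed in when it is done.

Besides the shell and the picture viewer there is one more tool, called after "Call:" as name(argument=value, ...), one argument or row to a line, values as JSON. step_arm: Moves the arm, as the interface text tells. Its arguments: {"type":"object","properties":{"moves":{"type":"array"},"newtons":{"type":"number"}},"required":["moves"]}

```bash
mkdir -p pics; python3 - <<'E'
from bench import monitor, optics, r, cut_out
import cv2, numpy as np
s=monitor.get_state(); print({k:np.round(v,3) for k,v in s.items()})
for n in ("top","side"):
    im,d=optics.camera(n); cv2.imwrite(f"pics/{n}0.png",im[:,:,::-1]); np.save(f"{n}0.npy",d)
    c=optics.get_calibration(n); print(n,{k:np.round(v,4).tolist() for k,v in c.items()})
    for t in ("fuge","dial","latch","lid_tab","tube_rack","reagent","tip_box"):
        o=cut_out(t,n)
        for q in o[:2]:
            m=q["pixels"]; v,u=np.nonzero(m); print(n,t,round(q["confidence"],2),q["bbox"],m.sum(),u.mean().round(1),v.mean().round(1))
        if o: np.save(f"m_{n}_{t}.npy",o[0]["pixels"])
E
python3 -c "
import cv2
for n in('top','side'):
  im=cv2.imread('pics/%s0.png'%n);cv2.imwrite('pics/%s0b.png'%n,cv2.resize(im,(800,600),interpolation=cv2.INTER_CUBIC))"
```

```text
{'t': np.float64(0.0), 'qpos': array([-1.32 ,  0.105,  0.096,  1.564, -0.   ,  1.353]), 'qd': array([ 0.   ,  0.001,  0.001, -0.001,  0.   , -0.001]), 'joint_torque': array([-0.0000e+00, -5.5692e+01,  5.0366e+01,  1.7000e-02, -0.0000e+00,
       -0.0000e+00]), 'position': array([ 0.271, -0.535,  0.21 ]), 'tool_rot': array([ 0.973,  0.232, -0.   , -0.001]), 'ft_force': array([ 0.633, -0.242, -0.263]), 'ft_torque': array([0.046, 0.001, 0.002]), 'gripper_force': np.float64(0.0), 'finger_gap': np.float64(0.085)}
top {'fx': 463.4691, 'fy': 463.4691, 'cx': 255.0107, 'cy': 192.4163, 'dist': [-0.0702, 0.0, 0.0, 0.0, 0.0], 'R': [[0.0064, -1.0, 0.0073], [-0.9885, -0.0074, -0.1513], [0.1513, -0.0063, -0.9885]], 't': [0.1381, 0.657, 1.0637]}
top fuge 0.75 [195.5, 162.5, 332.4, 299.8] 10474 264.8 232.2
top fuge 0.18 [175.2, 144.7, 203.4, 176.1] 657 191.7 159.3
top dial 0.78 [305.7, 214.0, 330.1, 236.8] 352 316.8 224.7
top latch 0.71 [289.4, 235.7, 310.1, 255.6] 257 300.2 248.0
top lid_tab 0.82 [200.5, 167.1, 308.8, 288.9] 7359 257.3 228.8
top tube_rack 0.63 [282.9, 135.1, 345.7, 188.8] 1613 312.8 159.3
top reagent 0.58 [176.5, 146.3, 205.9, 177.0] 630 191.8 159.4
top tip_box 0.77 [122.4, 203.6, 189.9, 259.7] 1891 154.8 230.5
side {'fx': 356.5632, 'fy': 356.5632, 'cx': 251.1254, 'cy': 189.2259, 'dist': [-0.1003, 0.0, 0.0, 0.0, 0.0], 'R': [[-0.9748, -0.2219, -0.0208], [-0.0825, 0.446, -0.8912], [0.2071, -0.8671, -0.4531]], 't': [0.6569, 0.1004, 0.7527]}
side fuge 0.8 [210.3, 159.7, 368.8, 290.2] 12624 288.1 221.0
side latch 0.74 [302.1, 159.6, 325.8, 174.7] 230 313.8 169.2
side lid_tab 0.59 [219.4, 167.0, 354.7, 232.8] 4986 290.0 197.2
side tube_rack 0.6 [192.7, 166.0, 243.3, 218.5] 1157 216.3 189.2
side tube_rack 0.57 [210.2, 159.7, 365.2, 289.8] 12628 288.2 220.8
side reagent 0.86 [159.5, 224.4, 200.1, 292.2] 2032 177.8 262.5
side tip_box 0.7 [219.2, 268.9, 314.0, 361.4] 6415 265.6 317.3
```

View pics/top0b.png

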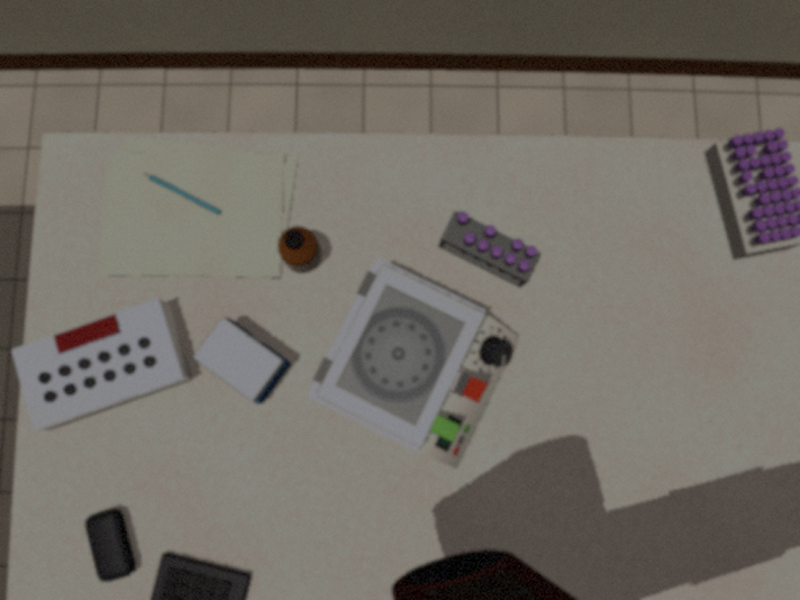

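View pics/side0b.png

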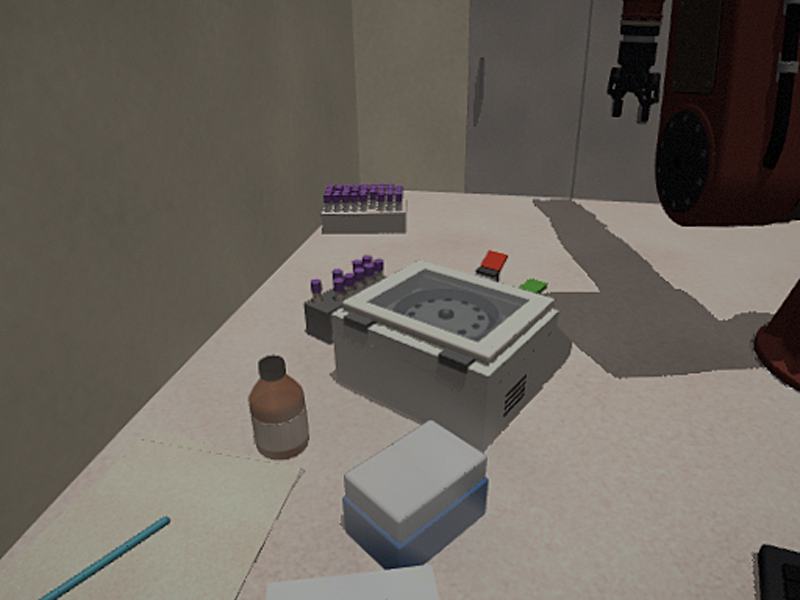

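The top view shows the fuge centred near (400,350) with dial (495,350), orange tab (473,388) and green tab (446,428). The rack, bottle and tip box stand above and left of it. Next I fit the pose.

```bash
cat > h.py <<'E'
import cv2, numpy as np
from bench import monitor, optics, r, cut_out
from scipy.spatial.transform import Rotation as Ro
def cloud(n,d):
    c=optics.get_calibration(n); K=np.array([[c["fx"],0,c["cx"]],[0,c["fy"],c["cy"]],[0,0,1]])
    v,u=np.mgrid[0:384,0:512]; p=np.stack([u,v],-1).reshape(-1,1,2).astype(float)
    q=cv2.undistortPoints(p,K,np.array(c["dist"])).reshape(384,512,2)
    X=np.dstack([q[...,0]*d,q[...,1]*d,d]); X=(X-np.array(c["t"]))@np.array(c["R"]); X[d==0]=np.nan
    return X
def proj(n,P):
    c=optics.get_calibration(n); K=np.array([[c["fx"],0,c["cx"]],[0,c["fy"],c["cy"]],[0,0,1]])
    return cv2.projectPoints(np.atleast_2d(P).astype(float),cv2.Rodrigues(np.array(c["R"]))[0],np.array(c["t"]),K,np.array(c["dist"]))[0][:,0]
E
python3 - <<'E'
from h import *
for n in("top","side"):
    im=cv2.imread(f"pics/{n}0.png"); X=cloud(n,np.load(f"{n}0.npy")); h=cv2.cvtColor(im,cv2.COLOR_BGR2HSV)
    F=np.load(f"m_{n}_fuge.npy"); F=cv2.dilate(F.astype(np.uint8),np.ones((25,25)))>0
    for nm,m in(("green",(abs(h[...,0].astype(int)-55)<15)&(h[...,1]>120)),("red",((h[...,0]<12)|(h[...,0]>174))&(h[...,1]>150)&(h[...,2]>90))):
        m=m&F; k,l,st,_=cv2.connectedComponentsWithStats(m.astype(np.uint8)); i=1+np.argmax(st[1:,4]); m=l==i
        v,u=np.nonzero(m); P=X[m]; print(n,nm,m.sum(),u.mean(),v.mean(),np.nanmedian(P,0).round(4),np.nanmean(P,0).round(4))
    P=X[F]; print(n,"z hist",np.histogram(P[:,2][np.isfinite(P[:,2])],bins=np.arange(-.01,.16,.01)))
    m=F&(X[...,2]>.118)&(X[...,2]<.132); k,l,st,_=cv2.connectedComponentsWithStats(m.astype(np.uint8)); i=1+np.argmax(st[1:,4]); P=X[l==i]
    rc=cv2.minAreaRect((P[:,:2]*1000).astype(np.float32)); print("lid",rc,np.median(P[:,2]),cv2.boxPoints(rc).tolist())
    for t in("reagent","tip_box","tube_rack"):
        P=X[np.load(f"m_{n}_{t}.npy")]; print(t,np.nanmin(P,0).round(3),np.nanmax(P,0).round(3))
im=cv2.imread("pics/top0.png")[205:265,280:345]; cv2.imwrite("pics/dial0.png",cv2.resize(im,(650,600),interpolation=cv2.INTER_CUBIC))
E
```

```text
top green 169 285.1360946745562 273.64497041420117 [0.4668 0.0763 0.1236] [0.4653 0.0758 0.12  ]
top red 138 303.3188405797101 248.44927536231884 [0.5209 0.0377 0.1403] [0.5201 0.0376 0.1397]
top z hist (array([4443, 2526,    0,   63,  319,  312,  237,  293,  495,  272,   24,
        423,  704, 7067,  115,   85]), array([-0.01,  0.  ,  0.01,  0.02,  0.03,  0.04,  0.05,  0.06,  0.07,
        0.08,  0.09,  0.1 ,  0.11,  0.12,  0.13,  0.14,  0.15]))
lid ((561.3971557617188, 124.92410278320312), (201.09466552734375, 215.71493530273438), 65.2917251586914) 0.12366974615757806 [[421.3856506347656, 78.66632843017578], [617.3513793945312, -11.50213623046875], [701.40869140625, 171.181884765625], [505.44293212890625, 261.350341796875]]
reagent [0.707 0.267 0.004] [0.781 0.327 0.119]
tip_box [ 0.498  0.311 -0.007] [0.635 0.461 0.086]
tube_rack [ 0.687 -0.087 -0.005] [0.797 0.08  0.096]
side green 93 341.55913978494624 182.5268817204301 [0.4628 0.0772 0.1242] [0.4637 0.0773 0.124 ]
side red 134 316.0074626865672 166.28358208955223 [0.5191 0.0383 0.139 ] [0.5191 0.0382 0.1391]
side z hist (array([4289, 1816,  581,  644,  651,  669,  925,  762, 1399, 1009,  647,
       1242,  706, 4688,  100,   66]), array([-0.01,  0.  ,  0.01,  0.02,  0.03,  0.04,  0.05,  0.06,  0.07,
        0.08,  0.09,  0.1 ,  0.11,  0.12,  0.13,  0.14,  0.15]))
lid ((560.2195434570312, 123.1416015625), (203.47239685058594, 211.77285766601562), 63.742820739746094) 0.12333177765805035 [[420.25054931640625, 78.74708557128906], [610.172119140625, -14.941452026367188], [700.1885375976562, 167.53611755371094], [510.2669677734375, 261.22467041015625]]
reagent [ 0.706  0.119 -0.003] [0.843 0.331 0.117]
tip_box [ 0.496  0.228 -0.003] [0.651 0.479 0.082]
tube_rack [ 0.678 -0.24  -0.002] [0.836 0.127 0.123]
```

View pics/dial0.png

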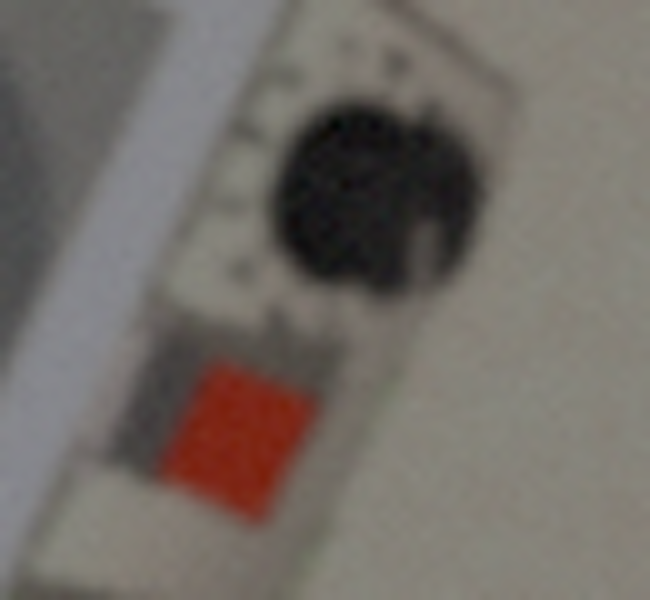

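The index line is at crop (425,245), the lower front of the collar, so it reads about 0 to 1. The tool stays vertical because only roll is commanded. I'll refine the pose and the dial reading.

```bash
cat >> h.py <<'E'
def W(p,pose):
    x,y,a=pose; p=np.atleast_2d(p)*1.0; c,s=np.cos(a),np.sin(a)
    return np.c_[x+c*p[:,0]-s*p[:,1], y+s*p[:,0]+c*p[:,1], p[:,2]]
N=np.array([-.643,0,.766]); U=np.array([.766,0,.643]); RR=np.array([0,-1.,0])
def dial_pt(P0,s,rad,th):  # th joint angle; 150deg = top
    b=np.atleast_1d(th)-np.radians(150); return P0+s*N+rad*(np.cos(b)[:,None]*U+np.sin(b)[:,None]*RR)
E
python3 - <<'E'
from h import *
from scipy.optimize import minimize
pts=[]
for n in("top","side"):
    X=cloud(n,np.load(f"{n}0.npy")); F=np.load(f"m_{n}_fuge.npy"); F=cv2.dilate(F.astype(np.uint8),np.ones((9,9)))>0
    P=X[F]; P=P[np.isfinite(P).all(1)&(P[:,2]>.025)]; pts.append(P)
# local frame fit: panel plane + lid planform
pose=np.array([.558,.118,np.radians(64.5)])
def loc(P,p):
    c,s=np.cos(p[2]),np.sin(p[2]); d=P[:,:2]-p[:2]; return np.c_[c*d[:,0]+s*d[:,1],-s*d[:,0]+c*d[:,1],P[:,2]]
L=loc(pts[0],pose)
w=L[(L[:,2]>.115)&(L[:,2]<.13)]
for lo in np.arange(-.1,.11,.02):
    k=w[abs(w[:,1]-lo)<.01]; print("y",round(lo,2),"x range",np.percentile(k[:,0],[.5,99.5]).round(4))
for lo in np.arange(-.04,.1,.02):
    k=w[abs(w[:,0]-lo)<.01]; print("x",round(lo,2),"y range",np.percentile(k[:,1],[.5,99.5]).round(4))
k=L[(L[:,0]<-.064)&(L[:,0]>-.118)&(L[:,1]>.02)&(L[:,1]<.045)&(L[:,2]<.1)]; A=np.c_[k[:,0]+.0905,k[:,1],np.ones(len(k))]; print("panel",np.linalg.lstsq(A,k[:,2],rcond=None)[0],len(k))
im=cv2.imread("pics/top0.png"); g=im.max(2)
best=[]
m=np.load("m_top_dial.npy"); 
def hull(u):
    P0=np.array([-.0905,-.070,.059])+u[0]*U+np.array([0,u[1],0]); th=np.linspace(0,6.28,40)
    q=np.r_[dial_pt(P0,0,.0235,th),dial_pt(P0,.0065,.0235,th),dial_pt(P0,.03,.02,th)]; px=proj("top",W(q,pose))
    z=np.zeros((384,512),np.uint8); cv2.fillConvexPoly(z,cv2.convexHull(np.round(px*16).astype(np.int32)),255,cv2.LINE_AA,4); return z>127,P0
dark=(g<62)&(cv2.dilate(m.astype(np.uint8),np.ones((7,7)))>0)
for a in np.arange(-.012,.013,.002):
    for b in np.arange(-.006,.007,.002):
        h,P0=hull((a,b)); best.append((round((h&dark).sum()/(h|dark).sum(),3),round((h&m).sum()/(h|m).sum(),3),round(a,3),round(b,3)))
best.sort(); print(best[-4:], sorted(best,key=lambda t:t[1])[-4:],dark.sum(),m.sum())
h,P0=hull(best[-1][2:])
for f in range(-1,12):
    ln=np.vstack([dial_pt(P0,.0305,q,f*.5236) for q in np.linspace(.008,.019,8)]); px=proj("top",W(ln,pose))
    sd=np.vstack([dial_pt(P0,q,.0203,f*.5236) for q in np.linspace(.01,.028,8)]); p2=proj("top",W(sd,pose))
    s=lambda p:np.mean([cv2.getRectSubPix(g,(1,1),(float(a),float(b)))[0,0] for a,b in p])
    print(f,px.mean(0).round(1),s(px).round(1),s(p2).round(1))
E
```

```text
y -0.1 x range [-0.0579  0.1042]
y -0.08 x range [-0.0582  0.1178]
y -0.06 x range [-0.0577  0.1186]
y -0.04 x range [-0.0577  0.1044]
y -0.02 x range [-0.0692  0.1044]
y 0.0 x range [-0.0763  0.1045]
y 0.02 x range [-0.0729  0.1044]
y 0.04 x range [-0.0574  0.1043]
y 0.06 x range [-0.0924  0.1194]
y 0.08 x range [-0.0913  0.1188]
y 0.1 x range [-0.0571  0.1054]
x -0.04 y range [-0.1041  0.1057]
x -0.02 y range [-0.1039  0.1046]
x 0.0 y range [-0.1041  0.1045]
x 0.02 y range [-0.1051  0.1044]
x 0.04 y range [-0.1061  0.1032]
x 0.06 y range [-0.1052  0.1038]
x 0.08 y range [-0.1052  0.1029]
x 0.1 y range [-0.106   0.1029]
panel [ 0.84221736 -0.02217846  0.05896591] 229
[(np.float64(0.678), np.float64(0.836), np.float64(0.0), np.float64(0.002)), (np.float64(0.68), np.float64(0.852), np.float64(-0.004), np.float64(0.002)), (np.float64(0.68), np.float64(0.861), np.float64(-0.002), np.float64(0.0)), (np.float64(0.683), np.float64(0.833), np.float64(-0.006), np.float64(0.0))] [(np.float64(0.671), np.float64(0.85), np.float64(-0.002), np.float64(-0.002)), (np.float64(0.68), np.float64(0.852), np.float64(-0.004), np.float64(0.002)), (np.float64(0.675), np.float64(0.854), np.float64(0.0), np.float64(0.0)), (np.float64(0.68), np.float64(0.861), np.float64(-0.002), np.float64(0.0))] 278 352
-1 [326.6 229.2] 85.5 72.5
0 [324.9 231.5] 83.4 83.5
1 [322.8 232.6] 85.6 82.9
2 [320.7 232.2] 74.1 75.1
3 [319.3 230.4] 43.4 29.6
4 [318.9 227.6] 38.4 28.1
5 [319.6 224.7] 34.5 27.4
6 [321.3 222.4] 31.2 23.9
7 [323.5 221.3] 34.1 37.2
8 [325.5 221.7] 43.6 52.1
9 [326.9 223.5] 59.2 51.8
10 [327.3 226.3] 81.6 54.9
11 [326.6 229.2] 85.5 72.5
```

```bash
cat > idx.py <<'E'
from h import *
import sys
pose=(.558,.1183,np.radians(64.2)); P00=np.array([-.0905,-.070,.059])
def scan(g,n="top",aa=(-.004,-.002,0,.002,.004)):
    g=cv2.GaussianBlur(g.astype(np.float32),(0,0),.5)
    for a in aa:
        P0=P00+a*U; out=[]
        for f in np.arange(-.75,11.25,.25):
            th=f*.5236; q=np.vstack([dial_pt(P0,.0302,k,th) for k in np.linspace(.004,.018,8)])
            px=proj(n,W(q,pose)); v=cv2.remap(g,px[:,0].astype(np.float32).reshape(-1,1),px[:,1].astype(np.float32).reshape(-1,1),cv2.INTER_LINEAR)
            out.append(int(v.mean()))
        print(a,out)
if __name__=="__main__":
    n=sys.argv[1]; im,d=optics.camera("top"); cv2.imwrite(f"pics/{n}.png",im[:,:,::-1]); scan(im.max(2)); np.save(n+".npy",d)
E
python3 - <<'E'
from idx import *
scan(cv2.imread("pics/top0.png").max(2)); print([W(p,pose).round(4).tolist() for p in ([-.106,-.07,.077],[-.1055,0,.15],[-.084,.066,.118],[.108,.066,.116])])
E
```

```text
-0.004 [64, 66, 68, 71, 74, 77, 79, 81, 80, 77, 71, 63, 56, 50, 47, 44, 42, 41, 40, 39, 38, 38, 37, 36, 35, 34, 34, 33, 32, 32, 32, 34, 34, 34, 35, 36, 37, 39, 40, 42, 45, 48, 53, 57, 59, 61, 62, 63]
-0.002 [59, 62, 65, 69, 73, 76, 79, 78, 75, 69, 62, 54, 48, 44, 41, 39, 38, 37, 36, 35, 36, 35, 35, 34, 33, 33, 32, 32, 32, 32, 32, 32, 34, 35, 35, 35, 35, 36, 37, 38, 39, 41, 44, 48, 51, 54, 56, 56]
0 [56, 60, 64, 69, 73, 76, 75, 73, 66, 59, 51, 45, 41, 39, 37, 35, 34, 34, 34, 33, 34, 34, 33, 33, 32, 32, 32, 31, 32, 32, 31, 31, 33, 34, 35, 35, 35, 35, 35, 35, 36, 37, 39, 41, 44, 48, 51, 52]
0.002 [55, 60, 64, 68, 72, 72, 70, 63, 55, 48, 43, 39, 37, 36, 34, 33, 33, 32, 32, 33, 33, 33, 33, 31, 31, 31, 31, 30, 30, 31, 31, 31, 31, 33, 35, 35, 35, 35, 34, 33, 34, 34, 35, 37, 39, 43, 47, 50]
0.004 [55, 60, 64, 67, 68, 66, 59, 52, 45, 40, 38, 36, 35, 33, 32, 31, 31, 32, 32, 33, 32, 32, 32, 30, 30, 31, 30, 29, 29, 29, 31, 31, 31, 32, 33, 35, 35, 35, 34, 33, 32, 33, 33, 34, 36, 39, 44, 49]
[[[0.5749, -0.0076, 0.077]], [[0.5121, 0.0233, 0.15]], [[0.462, 0.0714, 0.118]], [[0.5456, 0.2443, 0.116]]]
```

Call:
step_arm(
  moves=[
    [0,0,0,0,-0.12],
    [0,0,0,0,-0.12],
    [0,0,0,0,-0.12],
    [0,0,0,0,-0.12],
    [0,0,0,0,-0.12],
  ],
  newtons=60,
)

```text
t: 1.22
position: [0.2711, -0.5353, 0.2112]
tool_rot: [0.859, 0.512, -0.0, 0.0]
ft_force: [0.8, -0.5, 0.8]
finger_gap: 0.0259
gripper_force: 0.0
```

Call:
step_arm(
  moves=[
    [0,0,0,0,-0.053],
    [0,30,-2,0,0],
    [0,38,-2,0,0],
    [0,38,-2,0,0],
    [0,38,-2,0,0],
  ],
)

```text
t: 1.63
position: [0.3266, -0.4007, 0.211]
tool_rot: [0.847, 0.532, 0.0, 0.0]
ft_force: [1.4, 0.1, 0.2]
finger_gap: -0.0001
gripper_force: 0.0
```

Call:
step_arm(
  moves=[
    [0,38,-2,0,0],
    [0,38,-2,0,0],
    [0,38,-2,0,0],
    [0,38,-2,0,0],
    [0,38,-2,0,0],
  ],
)

```text
t: 2.05
position: [0.4002, -0.2249, 0.2114]
tool_rot: [0.847, 0.532, 0.0, 0.0]
ft_force: [1.4, 0.1, 0.8]
finger_gap: -0.0004
gripper_force: 0.0
```

```bash
cat > fs.py <<'E'
from idx import *
s=monitor.get_state(); p=s["position"]; c,k=np.cos(pose[2]),np.sin(pose[2]); d=p[:2]-pose[:2]
ax=Ro.from_quat(s["tool_rot"]).as_matrix()
print("t",s["t"].round(2),"fuge mm",(1e3*np.array([c*d[0]+k*d[1],-k*d[0]+c*d[1],p[2]])).round(1),"toolx-yaw deg",np.degrees(np.arctan2(ax[1,0],ax[0,0])-pose[2]).round(2),"z",ax[:,2].round(3),"q",s["qpos"].round(2),"F",s["ft_force"].round(1),"gap",s["finger_gap"].round(4),s["gripper_force"].round(1))
E
python3 fs.py
```

```text
Traceback (most recent call last):
  File "fs.py", line 4, in <module>
    print("t",s["t"].round(2),"fuge mm",(1e3*np.array([c*d[0]+k*d[1],-k*d[0]+c*d[1],p[2]])).round(1),"toolx-yaw deg",np.degrees(np.arctan2(ax[1,0],ax[0,0])-pose[2]).round(2),"z",ax[:,2].round(3),"q",s["qpos"].round(2),"F",s["ft_force"].round(1),"gap",s["finger_gap"].round(4),s["gripper_force"].round(1))
              ^^^^^^^^^^^^
AttributeError: 'float' object has no attribute 'round'
```

```bash
sed -i 's/s\["t"\].round(2)/round(s["t"],2)/; s/p\[2\]\])/float(p[2])])/' fs.py; sed -i 's/s\["finger_gap"\].round(4),s\["gripper_force"\].round(1)/np.round(s["finger_gap"],4),np.round(s["gripper_force"],1)/' fs.py
```

Call:
step_arm(
  moves=[
    [0,38,-1,0,0],
    [0,38,-1,0,0],
    [0,38,-1,0,0],
    [0,38,-1,0,0],
    [0,38,-1,0,0],
  ],
)

```text
t: 2.47
position: [0.4783, -0.0514, 0.2115]
tool_rot: [0.847, 0.532, 0.0, 0.0]
ft_force: [0.5, -0.8, 0.5]
finger_gap: 0.0003
gripper_force: 0.0
```

Call:
step_arm(
  moves=[
    [0,38,-1,0,0],
    [0,30,-1,0,0],
    [0,14,0,10,0],
    [0,0,0,10,0],
    [0,0,0,10,0],
  ],
)

```text
t: 2.88
position: [0.5116, 0.022, 0.1805]
tool_rot: [0.846, 0.533, -0.0, 0.0]
ft_force: [0.2, 0.2, -0.3]
finger_gap: -0.0
gripper_force: 0.0
```

```bash
python3 fs.py
```

```text
t 2.88 fuge mm [-106.9   -0.2  180.5] toolx-yaw deg 0.18 z [-0. -0. -1.] q [-0.21 -0.17 -0.23  1.51 -0.    1.81] F [ 0.2  0.2 -0.3] gap -0.0 0.0
```

Call:
step_arm(
  moves=[
    [0,0,0,10,0],
    [0,0,0,10,0],
    [0,0,0,8,0],
    [0,0,0,8,0],
    [0,0,0,8,0],
  ],
)

```text
t: 3.3
position: [0.5115, 0.0209, 0.1365]
tool_rot: [0.847, 0.532, 0.0, 0.0]
ft_force: [-0.2, 0.9, 0.7]
finger_gap: -0.0001
gripper_force: 0.0
```

Call:
step_arm(
  moves=[
    [0,0,0,8,0],
    [0,0,0,8,0],
    [0,0,0,8,0],
    [0,0,0,8,0],
    [0,0,0,6,0],
  ],
)

```text
t: 3.72
position: [0.5122, 0.0203, 0.0994]
tool_rot: [0.847, 0.532, 0.0, 0.001]
ft_force: [-1.4, -3.5, 6.5]
finger_gap: -0.0
gripper_force: 3.3
```

```bash
python3 fs.py
```

```text
t 3.72 fuge mm [-108.1   -1.4   99.4] toolx-yaw deg 0.03 z [ 0.001 -0.002 -1.   ] q [-0.21 -0.16 -0.36  1.36 -0.    1.81] F [-1.4 -3.5  6.5] gap -0.0 3.3
```

Call:
step_arm(
  moves=[
    [0,0,0,6,0],
    [0,2,0,6,0],
    [0,4,0,2,0],
    [0,4,0,0,0],
    [0,0,0,0,0],
  ],
)

```text
t: 4.13
position: [0.5146, 0.0265, 0.0848]
tool_rot: [0.847, 0.531, -0.004, 0.003]
ft_force: [-11.3, -22.2, 3.6]
finger_gap: 0.0002
gripper_force: 15.3
```

Call:
step_arm(
  moves=[
    [0,-15,0,0,0],
    [0,-10,0,-20,0],
    [0,0,20,-25,0],
    [0,0,25,-25,0],
    [0,0,25,0,0],
  ],
)

```text
t: 4.55
position: [0.5712, -0.0236, 0.1605]
tool_rot: [0.847, 0.532, 0.002, 0.003]
ft_force: [1.5, -0.7, 1.2]
finger_gap: -0.0002
gripper_force: 0.0
```

```bash
python3 fs.py; python3 - <<'E'
from h import *
for n in("top","side"):
    im,d=optics.camera(n); X=cloud(n,d); h=cv2.cvtColor(im,cv2.COLOR_RGB2HSV); cv2.imwrite(f"pics/{n}1.png",im[:,:,::-1])
    m=((h[...,0]<12)|(h[...,0]>174))&(h[...,1]>150)&(h[...,2]>90); P=X[m]; P=P[np.linalg.norm(P[:,:2]-[.515,.03],axis=1)<.08]
    print(n,len(P),np.median(P,0).round(4) if len(P) else 0)
im=cv2.imread("pics/top1.png")[185:305,240:350]; cv2.imwrite("pics/c1.png",cv2.resize(im,(550,600),interpolation=cv2.INTER_CUBIC))
E
```

```text
t 4.55 fuge mm [-122.   -73.6  160.5] toolx-yaw deg 0.07 z [ 0.007 -0.002 -1.   ] q [-0.27  0.   -0.1   1.46 -0.    1.75] F [ 1.5 -0.7  1.2] gap -0.0002 0.0
top 366 [0.5156 0.015  0.6687]
side 0 0
```

View pics/c1.png

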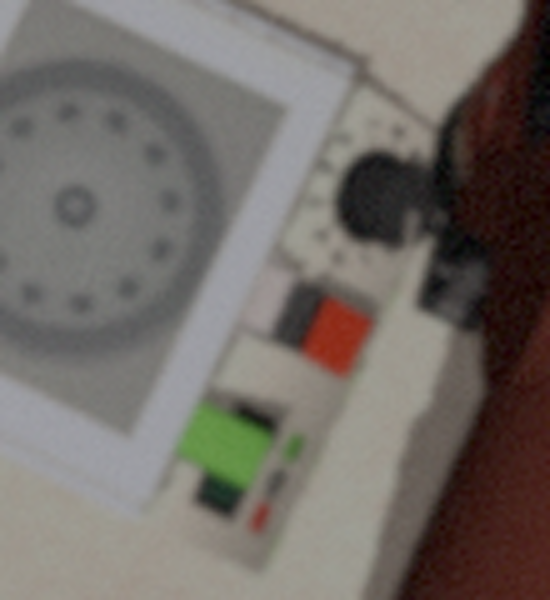

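The orange tab has moved outward, crop (338,335). I'll check its height from the depth.

```bash
python3 - <<'E'
from idx import *
im,d=optics.camera("top"); X=cloud("top",d); h=cv2.cvtColor(im,cv2.COLOR_RGB2HSV)
m=((h[...,0]<12)|(h[...,0]>174))&(h[...,1]>150)&(h[...,2]>90); m[:, :295]=0; m[:,320:]=0;m[:240]=0;m[265:]=0
P=X[m]; P=P[P[:,2]<.2]; print(len(P),np.median(P,0).round(4),P.mean(0).round(4))
c,k=np.cos(pose[2]),np.sin(pose[2]); D=P[:,:2]-pose[:2]; L=np.c_[c*D[:,0]+k*D[:,1],-k*D[:,0]+c*D[:,1],P[:,2]]
print(np.percentile(L,[5,50,95],axis=0).round(4))
E
```

```text
118 [0.5135 0.0248 0.0988] [0.5141 0.0253 0.0984]
[[-0.1135 -0.0128  0.0916]
 [-0.1026 -0.0008  0.0988]
 [-0.0921  0.0104  0.1045]]
```

Call:
step_arm(
  moves=[
    [0.75,17,-4,0,0],
    [0.75,0,0,0,-0.11],
    [0.75,0,0,15,-0.11],
    [0.75,0,0,20,-0.11],
    [0.75,0,0,15,-0.11],
  ],
  newtons=50,
)

```text
t: 5.12
position: [0.5709, -0.0047, 0.1036]
tool_rot: [0.708, 0.706, -0.0, -0.0]
ft_force: [-0.5, -0.2, -1.1]
finger_gap: 0.0605
gripper_force: 0.0
```

```bash
python3 fs.py
```

```text
t 5.12 fuge mm [-105.1  -65.2  103.6] toolx-yaw deg 25.63 z [-0.001  0.    -1.   ] q [-0.24  0.02 -0.18  1.37 -0.    1.34] F [-0.5 -0.2 -1.1] gap 0.0605 0.0
```

Call:
step_arm(
  moves=[
    [0.7,-2.2,4.5,8,0],
    [0.7,0,0,10,0],
    [0.7,0,0,10,0],
    [0.7,0,0,10,0],
    [0.7,0,0,0,0],
  ],
)

```text
t: 5.53
position: [0.5752, -0.0073, 0.065]
tool_rot: [0.711, 0.703, -0.001, -0.001]
ft_force: [-0.6, 0.1, -0.3]
finger_gap: 0.0596
gripper_force: 0.0
```

```bash
python3 fs.py
```

```text
t 5.53 fuge mm [-105.6  -70.2   65. ] toolx-yaw deg 25.19 z [-0.003  0.001 -1.   ] q [-0.24  0.06 -0.22  1.3  -0.    1.34] F [-0.6  0.1 -0.3] gap 0.0596 0.0
```

Free of contact at the collar. I'll close, turn one stroke and check.

Call:
step_arm(
  moves=[
    [0,0,0,0,0],
    [0,0,0,0,0],
    [0,0,0,0,0],
    [0,0,0,0,0],
    [0,0,0,0,0.06],
  ],
  newtons=40,
)

```text
t: 5.95
position: [0.58, -0.0099, 0.0721]
tool_rot: [0.731, 0.682, 0.001, 0.005]
ft_force: [-15.3, -10.4, 31.0]
finger_gap: 0.0008
gripper_force: 17.1
```

Call:
step_arm(
  moves=[
    [0,0,0,0,0.1],
    [0,0,0,0,0.1],
    [0,0,0,0,0.1],
    [0,0,0,0,0.1],
    [0,0,0,0,0.1],
  ],
)

```text
t: 6.37
position: [0.5767, -0.0107, 0.0715]
tool_rot: [0.879, 0.477, -0.001, 0.003]
ft_force: [-18.8, -11.4, 28.0]
finger_gap: -0.0003
gripper_force: 16.7
```

```bash
python3 fs.py
```

```text
t 6.37 fuge mm [-108.   -72.9   71.5] toolx-yaw deg -7.19 z [ 0.001 -0.007 -1.   ] q [-0.24  0.05 -0.21  1.3  -0.01  1.9 ] F [-18.8 -11.4  28. ] gap -0.0003 16.7
```

The fingers shut fully, so they slipped off the collar. I'll recheck the collar position with the first depth image.

```bash
python3 - <<'E'
from idx import *
c,k=np.cos(pose[2]),np.sin(pose[2])
for n in("top0",):
    X=cloud("top",np.load(n+".npy")); m=cv2.dilate(np.load("m_top_dial.npy").astype(np.uint8),np.ones((9,9)))>0
    P=X[m]; D=P[:,:2]-pose[:2]; L=np.c_[c*D[:,0]+k*D[:,1],-k*D[:,0]+c*D[:,1],P[:,2]]-P00
    s=L@N; u=L@U; y=L[:,1]
    H,ye,ue=np.histogram2d(y,u,bins=[np.arange(-.036,.037,.006)]*2); S,_,_=np.histogram2d(y,u,bins=[ye,ue],weights=s)
    print("rows y -33..33, cols u -33..33; s mm"); print(np.nan_to_num(1e3*S/H).round(0).astype(int))
    t=s>.022; print(t.sum(),np.percentile(u[t],[3,50,97]).round(4),np.percentile(y[t],[3,50,97]).round(4),np.median(s[t]))
E
```

```text
rows y -33..33, cols u -33..33; s mm
[[ 0 -1  0 -2  0  0 -1  0  0  0  0  0]
 [-1  1  0  0 -1  0  0  0  0  0  0  0]
 [ 0  0  0  0 27  6 13  3  1  0 -1  0]
 [ 0  0  0 29 30 29 30 20  9  2  0  0]
 [ 0  0  0 30 29 31 30 29 18  3  0  0]
 [ 0  0 27 31 30 30 30 30 19 13 -1  1]
 [ 0  0 30 30 31 31 30 30 19 12  0  0]
 [ 0  0 29 30 30 30 29 30 18  6 -1  0]
 [ 1 -3  2 31 30 29 30 21 12  1 -1  0]
 [ 0  0  0  2 17 14 15  7  1  0  2  0]
 [ 1  0 -1  0 -1  0  0  1  0  0  0  0]
 [ 0  0  0  0  0  1  0  1  0  0  0  0]]
201 [-0.0168  0.003   0.0187] [-0.0164  0.0014  0.0185] 0.029648375090207554<stdin>:8: RuntimeWarning: invalid value encountered in divide
```

Call:
step_arm(
  moves=[
    [0,0,0,-5,0],
    [0,0,0,-20,0],
    [0,0,0,-30,0],
    [0,-30,0,-30,0],
    [0,-40,0,-10,0],
  ],
)

```text
t: 6.78
position: [0.5411, -0.0657, 0.1668]
tool_rot: [0.876, 0.482, 0.002, 0.002]
ft_force: [1.6, -1.6, 0.9]
finger_gap: 0.0001
gripper_force: 0.0
```

Collar position is confirmed. The contact heights suggest the tips aren't where I assumed, so I'll check the fingertips in the side view.

```bash
python3 fs.py; python3 - <<'E'
from h import *
s=monitor.get_state(); p=np.array(s["position"]); Rm=Ro.from_quat(s["tool_rot"]).as_matrix()
for n in("side","top"):
    im,d=optics.camera(n); X=cloud(n,d); L=(X-p)@Rm; m=np.isfinite(L).all(2)&(abs(L[...,0])<.03)&(abs(L[...,1])<.045)&(L[...,2]>-.1)&(L[...,2]<.05)
    q=L[m]; print(n,m.sum(), [ (z, ((q[:,2]>z/1e3)&(q[:,2]<(z+5)/1e3)).sum(), np.percentile(q[(q[:,2]>z/1e3)&(q[:,2]<(z+5)/1e3)][:,:2],[2,98],axis=0).round(3).tolist() if ((q[:,2]>z/1e3)&(q[:,2]<(z+5)/1e3)).sum()>3 else 0) for z in range(-40,20,5)])
    if n=="side":
        px=proj(n,np.array([p,p-Rm[:,2]*.019])); print(px); c=px[0].astype(int)
        for a in px: cv2.circle(im,tuple(int(v*16) for v in a),12,(0,255,0),1,cv2.LINE_AA,4)
        cv2.imwrite("pics/tip.png",cv2.resize(im[max(0,c[1]-60):c[1]+40,c[0]-60:c[0]+60,::-1],(720,600),interpolation=cv2.INTER_CUBIC))
E
```

```text
t 6.78 fuge mm [-173.   -64.9  166.8] toolx-yaw deg -6.61 z [ 0.006 -0.002 -1.   ] q [-0.36 -0.08 -0.17  1.48  0.    1.78] F [ 1.6 -1.6  0.9] gap 0.0001 0.0
side 703 [(-40, np.int64(27), [[-0.006, -0.013], [0.014, 0.013]]), (-35, np.int64(27), [[-0.005, -0.014], [0.013, 0.015]]), (-30, np.int64(22), [[-0.004, -0.012], [0.013, 0.011]]), (-25, np.int64(15), [[-0.004, -0.006], [0.012, 0.005]]), (-20, np.int64(0), 0), (-15, np.int64(0), 0), (-10, np.int64(0), 0), (-5, np.int64(0), 0), (0, np.int64(0), 0), (5, np.int64(0), 0), (10, np.int64(0), 0), (15, np.int64(0), 0)]
[[310.0759488  137.99609487]
 [310.52023941 130.34550459]]
top 59 [(-40, np.int64(2), 0), (-35, np.int64(2), 0), (-30, np.int64(2), 0), (-25, np.int64(1), 0), (-20, np.int64(0), 0), (-15, np.int64(0), 0), (-10, np.int64(0), 0), (-5, np.int64(0), 0), (0, np.int64(0), 0), (5, np.int64(0), 0), (10, np.int64(0), 0), (15, np.int64(0), 0)]
```

View pics/tip.png

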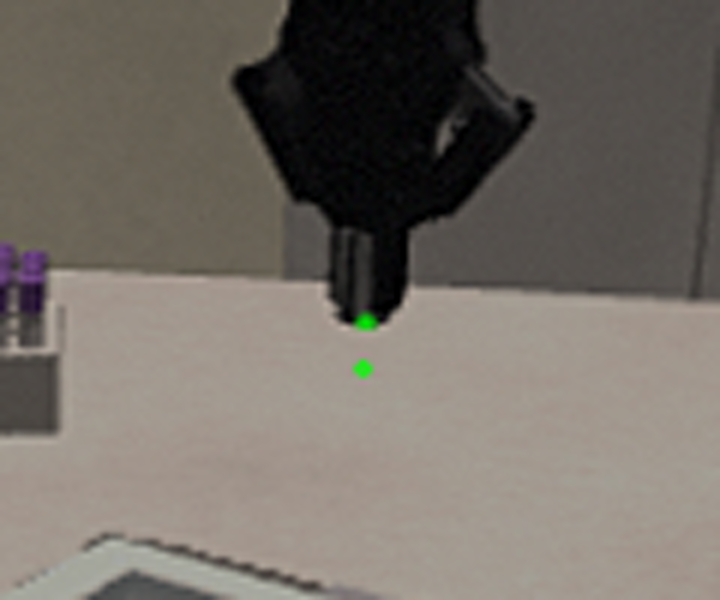

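The picture shows the real tips (366,320) about 20 mm behind the reported TCP (363,368). My collar grip was therefore 20 mm too high, so I'll correct for this offset from here on.

```bash
python3 - <<'E'
from idx import *
im,d=optics.camera("top"); cv2.imwrite("pics/top2.png",im[:,:,::-1]); scan(im.max(2),aa=(0,.002))
E
```

```text
0 [65, 69, 74, 80, 84, 88, 88, 86, 79, 70, 61, 54, 49, 46, 43, 41, 40, 40, 40, 40, 39, 38, 39, 39, 38, 38, 38, 38, 37, 37, 37, 38, 39, 40, 41, 41, 42, 42, 42, 43, 44, 45, 47, 49, 51, 54, 57, 60]
0.002 [64, 69, 75, 80, 83, 84, 83, 75, 67, 58, 51, 46, 44, 41, 39, 38, 38, 39, 39, 39, 38, 37, 38, 38, 38, 37, 37, 37, 37, 37, 37, 37, 38, 39, 40, 41, 41, 41, 41, 40, 41, 42, 43, 44, 46, 49, 54, 58]
```

Call:
step_arm(
  moves=[
    [0.65,0,0,0,-0.11],
    [0.65,0,0,0,-0.11],
    [0.65,0,0,0,-0.11],
    [0.65,0,0,0,-0.11],
    [0.65,0,0,0,-0.11],
  ],
)

```text
t: 7.35
position: [0.5392, -0.0654, 0.1613]
tool_rot: [0.712, 0.702, -0.0, -0.0]
ft_force: [0.2, -1.4, 0.4]
finger_gap: 0.0554
gripper_force: 0.0
```

```bash
python3 fs.py
```

```text
t 7.35 fuge mm [-173.6  -63.   161.3] toolx-yaw deg 25.05 z [-0.  0. -1.] q [-0.36 -0.07 -0.17  1.47  0.    1.22] F [ 0.2 -1.4  0.4] gap 0.0554 0.0
```

Call:
step_arm(
  moves=[
    [0.65,30,17.3,0,0],
    [0.65,30,17.3,10,0],
    [0.65,0,0,25,0],
    [0.65,0,0,25,0],
    [0.65,0,0,20,0],
  ],
)

```text
t: 7.77
position: [0.5745, -0.0051, 0.0795]
tool_rot: [0.713, 0.701, -0.0, -0.001]
ft_force: [-0.5, -0.4, -1.4]
finger_gap: 0.0554
gripper_force: 0.0
```

Call:
step_arm(
  moves=[
    [0.65,0,0,10,0],
    [0.65,0,0,10,0],
    [0.65,0,0,8,0],
    [0.65,0,0,6,0],
    [0.65,0,0,0,0],
  ],
)

```text
t: 8.18
position: [0.5745, -0.0068, 0.047]
tool_rot: [0.714, 0.7, -0.0, -0.0]
ft_force: [-0.1, 0.3, -0.2]
finger_gap: 0.0552
gripper_force: 0.0
```

```bash
python3 fs.py
```

```text
t 8.18 fuge mm [-105.4  -69.3   47. ] toolx-yaw deg 24.7 z [-0.001  0.    -1.   ] q [-0.24  0.06 -0.24  1.26 -0.    1.35] F [-0.1  0.3 -0.2] gap 0.0552 0.0
```

Call:
step_arm(
  moves=[
    [0,0,0,0,0],
    [0,0,0,0,0],
    [0,0,0,0,0],
    [0,0,0,0,0],
  ],
  newtons=40,
)

```text
t: 8.52
position: [0.5761, -0.0073, 0.0495]
tool_rot: [0.714, 0.7, 0.001, 0.001]
ft_force: [-0.8, -0.7, 6.7]
finger_gap: 0.0403
gripper_force: 41.3
```

```bash
python3 fs.py
```

```text
t 8.52 fuge mm [-105.2  -71.    49.5] toolx-yaw deg 24.68 z [ 0.003 -0.001 -1.   ] q [-0.24  0.06 -0.24  1.26 -0.    1.35] F [-0.8 -0.7  6.7] gap 0.0403 41.3
```

Gripped at 40 mm. I'll turn one stroke.

Call:
step_arm(
  moves=[
    [0,0,0,0,0.12],
    [0,0,0,0,0.12],
    [0,0,0,0,0.12],
    [0,0,0,0,0.12],
    [0,0,0,0,0.12],
  ],
)

```text
t: 8.93
position: [0.5768, -0.0058, 0.0485]
tool_rot: [0.89, 0.456, 0.003, 0.0]
ft_force: [24.1, -12.5, -2.0]
finger_gap: 0.0382
gripper_force: 53.6
```

Call:
step_arm(
  moves=[
    [0,0,0,0,0.12],
    [0,0,0,0,0.12],
    [0,0,0,0,0],
    [0.65,0,0,0,0],
    [0.65,0,0,0,0],
  ],
)

```text
t: 9.35
position: [0.5749, -0.0069, 0.0481]
tool_rot: [0.937, 0.349, 0.0, 0.0]
ft_force: [-0.6, 0.5, -0.2]
finger_gap: 0.0554
gripper_force: 0.0
```

```bash
python3 fs.py; python3 - <<'E'
from idx import *
im,d=optics.camera("top"); cv2.imwrite("pics/top3.png",im[:,:,::-1]); scan(im.max(2),aa=(0,.002))
cv2.imwrite("pics/c3.png",cv2.resize(im[195:265,275:345,::-1],(600,600),interpolation=cv2.INTER_CUBIC))
E
```

```text
t 9.35 fuge mm [-105.3  -69.7   48.1] toolx-yaw deg -23.41 z [ 0.001 -0.    -1.   ] q [-0.24  0.06 -0.24  1.26  0.    2.19] F [-0.6  0.5 -0.2] gap 0.0554 0.0
0 [40, 38, 36, 35, 33, 32, 32, 32, 32, 31, 31, 31, 31, 32, 32, 32, 33, 33, 33, 33, 32, 31, 31, 33, 34, 35, 37, 38, 39, 39, 40, 42, 42, 40, 38, 36, 34, 33, 33, 34, 37, 39, 41, 42, 43, 43, 43, 42]
0.002 [36, 35, 34, 33, 32, 31, 31, 31, 31, 31, 31, 31, 32, 32, 33, 33, 34, 34, 34, 33, 31, 31, 31, 33, 33, 34, 37, 37, 38, 39, 39, 40, 43, 43, 41, 39, 37, 35, 33, 33, 34, 35, 36, 38, 38, 38, 39, 37]
```

View pics/c3.png

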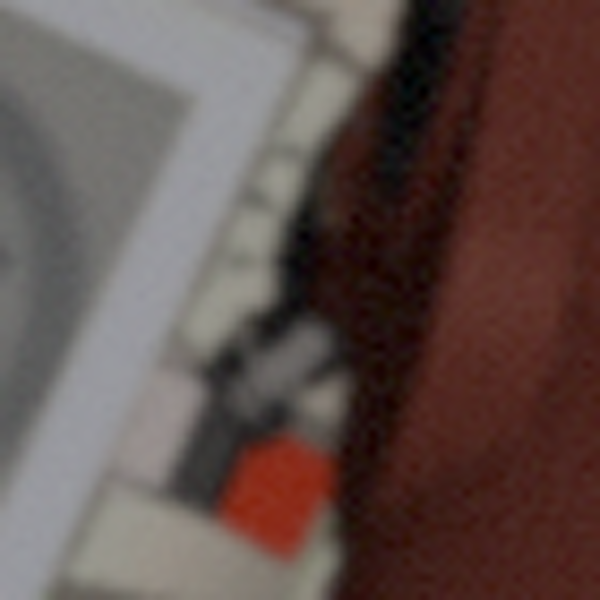

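The arm hides the dial here. I'll do two more strokes, then lift and look.

Call:
step_arm(
  moves=[
    [0.65,0,0,0,-0.12],
    [0.65,0,0,0,-0.12],
    [0.65,0,0,0,-0.12],
    [0.65,0,0,0,-0.12],
    [0.65,0,0,0,-0.12],
  ],
)

```text
t: 9.82
position: [0.5743, -0.0066, 0.0473]
tool_rot: [0.791, 0.612, -0.0, -0.0]
ft_force: [-0.4, -0.2, 0.3]
finger_gap: 0.0554
gripper_force: 0.0
```

Call:
step_arm(
  moves=[
    [0.65,0,0,0,-0.12],
    [0.65,0,0,0,-0.12],
    [0,0,0,0,0],
    [0,0,0,0,0],
    [0,0,0,0,0],
  ],
)

```text
t: 10.23
position: [0.576, -0.0072, 0.0492]
tool_rot: [0.715, 0.699, 0.001, 0.001]
ft_force: [0.5, -0.8, 8.0]
finger_gap: 0.04
gripper_force: 48.2
```

Call:
step_arm(
  moves=[
    [0,0,0,0,0],
    [0,0,0,0,0.12],
    [0,0,0,0,0.12],
    [0,0,0,0,0.12],
    [0,0,0,0,0.12],
  ],
)

```text
t: 10.65
position: [0.5768, -0.0053, 0.0479]
tool_rot: [0.862, 0.508, 0.003, -0.0]
ft_force: [14.6, 8.6, -11.0]
finger_gap: 0.0383
gripper_force: 42.2
```

Call:
step_arm(
  moves=[
    [0,0,0,0,0.12],
    [0,0,0,0,0.12],
    [0,0,0,0,0.12],
    [0.65,0,0,0,0],
    [0.65,0,0,0,0],
  ],
)

```text
t: 11.07
position: [0.5749, -0.0068, 0.0479]
tool_rot: [0.938, 0.348, 0.0, 0.0]
ft_force: [-0.4, 0.4, 0.3]
finger_gap: 0.0554
gripper_force: 0.0
```

Call:
step_arm(
  moves=[
    [0.65,0,0,0,0],
    [0.65,0,0,-25,-0.12],
    [0.65,0,0,-25,-0.12],
    [0.65,0,0,-30,-0.12],
    [0.65,0,0,-30,-0.07],
  ],
)

```text
t: 11.48
position: [0.5738, -0.0064, 0.1579]
tool_rot: [0.84, 0.543, -0.001, -0.001]
ft_force: [0.9, -1.0, -0.2]
finger_gap: 0.0553
gripper_force: 0.0
```

Call:
step_arm(
  moves=[
    [0.65,-40,0,0,0],
    [0.65,-40,0,0,0],
    [0.65,0,0,0,0],
  ],
)

```text
t: 11.73
position: [0.5398, -0.084, 0.1578]
tool_rot: [0.842, 0.539, -0.001, 0.001]
ft_force: [0.1, 0.3, 0.7]
finger_gap: 0.0555
gripper_force: 0.0
```

```bash
python3 fs.py; python3 - <<'E'
from idx import *
im,d=optics.camera("top"); cv2.imwrite("pics/top4.png",im[:,:,::-1]); scan(im.max(2),aa=(0,.002))
cv2.imwrite("pics/c4.png",cv2.resize(im[195:265,275:345,::-1],(600,600),interpolation=cv2.INTER_CUBIC))
E
```

```text
t 11.73 fuge mm [-190.   -71.6  157.8] toolx-yaw deg 1.03 z [-0.001 -0.002 -1.   ] q [-0.39 -0.06 -0.17  1.47 -0.    1.61] F [0.1 0.3 0.7] gap 0.0555 0.0
0 [54, 54, 55, 55, 56, 57, 59, 61, 64, 67, 70, 76, 82, 89, 91, 89, 80, 67, 58, 51, 46, 44, 43, 42, 41, 40, 39, 38, 38, 38, 39, 39, 40, 41, 42, 42, 41, 41, 41, 42, 44, 44, 45, 48, 51, 53, 55, 54]
0.002 [53, 55, 56, 56, 58, 60, 63, 66, 69, 73, 78, 83, 87, 89, 87, 78, 66, 55, 48, 44, 41, 40, 40, 39, 39, 38, 37, 37, 37, 37, 38, 38, 39, 40, 42, 42, 42, 41, 40, 40, 41, 42, 42, 44, 46, 49, 52, 52]
```

View pics/c4.png

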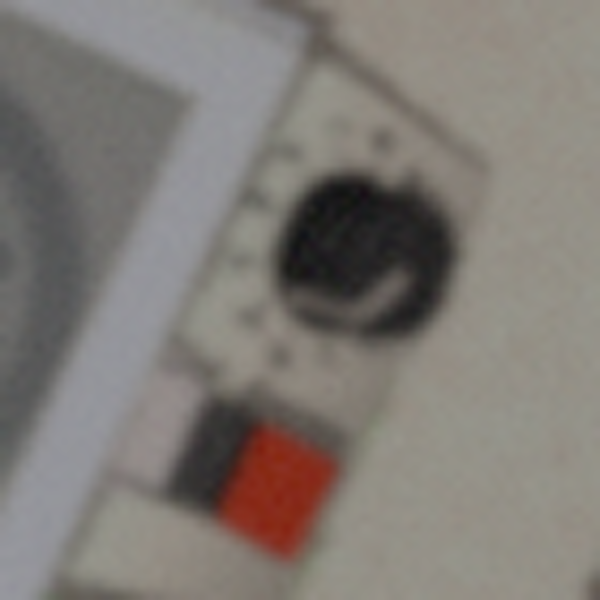

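```bash
python3 - <<'E'
from idx import *
cr=lambda p:((proj("top",W(p,pose))-[275,195])*600/70).round().astype(int).tolist()
for du,dy in((0,0),(.0015,.001)):
    P0=P00+du*U+[0,dy,0]
    print("centre top",cr(P0+.03*N),"figs r31",[cr(dial_pt(P0,0,.031,f*.5236))[0] for f in range(11)])
    for f in(2,2.5,3): print(f,"rim/skirt/side bottom",cr(dial_pt(P0,.03,.02,f*.5236)),cr(dial_pt(P0,.0065,.02,f*.5236)), "inner", cr(dial_pt(P0,.03,.006,f*.5236)))
    print("collar top extremes",cr(dial_pt(P0,.03,.02,np.radians([60,150,240,330]))),"skirt top extremes",cr(dial_pt(P0,.0065,.0235,np.radians([60,150,240,330]))))
im=cv2.imread("pics/top4.png").max(2)[195:265,275:345]; print("line px crop:"); 
b=cv2.GaussianBlur(im.astype(np.float32),(0,0),.6)[28:42,30:56]; print(b.astype(int))
E
```

```text
centre top [[397, 267]] figs r31 [[357, 331], [315, 352], [274, 344], [245, 309], [237, 256], [252, 198], [286, 154], [329, 133], [369, 143], [396, 179], [403, 231]]
2 rim/skirt/side bottom [[366, 334]] [[307, 314]] inner [[388, 287]]
2.5 rim/skirt/side bottom [[355, 324]] [[296, 304]] inner [[385, 284]]
3 rim/skirt/side bottom [[348, 311]] [[289, 291]] inner [[382, 280]]
collar top extremes [[366, 334], [353, 238], [428, 201], [441, 296]] skirt top extremes [[301, 325], [285, 214], [374, 172], [389, 281]]
centre top [[392, 269]] figs r31 [[352, 332], [310, 353], [269, 346], [240, 310], [232, 257], [247, 199], [281, 155], [324, 134], [364, 144], [391, 180], [399, 232]]
2 rim/skirt/side bottom [[361, 335]] [[302, 315]] inner [[383, 289]]
2.5 rim/skirt/side bottom [[350, 326]] [[291, 306]] inner [[380, 286]]
3 rim/skirt/side bottom [[343, 312]] [[284, 292]] inner [[378, 282]]
collar top extremes [[361, 335], [348, 239], [424, 202], [436, 297]] skirt top extremes [[296, 327], [280, 216], [369, 173], [384, 283]]
line px crop:
[[136 117  84  52  30  28  31  34  37  34  33  35  40  40  36 
[... 764 characters left out ...]
76  59  45
   40  45  63  93 121 139 145 148]
 [126 133 128 111  91  77  72  73  75  80  84  90  90  86  72  57  44  38
   41  56  81 110 132 143 147 148]
 [128 137 136 123 105  87  74  69  70  75  81  83  78  68  55  46  43  45
   55  76 103 127 140 146 147 148]
 [134 139 139 132 123 111  98  87  83  84  86  82  71  62  56  55  58  65
   80 102 124 138 144 148 148 148]
 [139 137 134 133 132 130 121 112 106 106 104  97  85  80  80  81  86  95
  107 124 138 145 147 148 148 148]
 [140 131 124 127 134 136 132 123 120 124 123 115 107 102 104 106 112 118
  126 138 145 147 148 149 149 149]
 [139 126 117 121 132 137 133 127 125 130 132 128 123 119 119 121 125 131
  137 143 146 147 148 148 149 149]]
```

The top line and its side mark now fit figure 3 (rim corner about (358,311)), having started at 1. That's two clicks from two strokes, so four more are needed.

Call:
step_arm(
  moves=[
    [0.65,40,-1,0,0],
    [0.65,40,-1,0,0],
    [0.65,4.5,0,20,-0.1],
    [0.65,0,0,30,-0.1],
    [0.65,0,0,25,-0.1],
  ],
)

```text
t: 12.2
position: [0.5748, 0.0, 0.081]
tool_rot: [0.749, 0.663, 0.0, -0.0]
ft_force: [-0.9, -0.6, -0.4]
finger_gap: 0.0556
gripper_force: 0.0
```

Call:
step_arm(
  moves=[
    [0.65,0,0,15,-0.11],
    [0.65,0,0,12,0],
    [0.65,0,0,9,0],
    [0,0,0,0,0],
    [0,0,0,0,0],
  ],
)

```text
t: 12.62
position: [0.5778, -0.002, 0.0482]
tool_rot: [0.715, 0.699, 0.002, 0.002]
ft_force: [7.3, -0.2, -1.0]
finger_gap: 0.0433
gripper_force: 40.6
```

```bash
python3 fs.py
```

```text
t 12.62 fuge mm [-99.7 -70.2  48.2] toolx-yaw deg 24.45 z [ 0.006 -0.    -1.   ] q [-0.23  0.06 -0.24  1.26  0.    1.36] F [ 7.3 -0.2 -1. ] gap 0.0433 40.6
```

Call:
step_arm(
  moves=[
    [0.65,0,0,0,0],
    [0.65,0,0,0,0],
    [0.65,-4.5,-2.1,0,0],
    [0,0,0,0,0],
    [0,0,0,0,0],
  ],
)

```text
t: 13.03
position: [0.5762, -0.0082, 0.0497]
tool_rot: [0.715, 0.699, 0.002, 0.004]
ft_force: [3.7, -4.6, 9.5]
finger_gap: 0.04
gripper_force: 41.6
```

Call:
step_arm(
  moves=[
    [0,0,0,0,0],
    [0,0,0,0,0.12],
    [0,0,0,0,0.12],
    [0,0,0,0,0.12],
    [0,0,0,0,0.12],
  ],
)

```text
t: 13.45
position: [0.5767, -0.0052, 0.0478]
tool_rot: [0.861, 0.508, 0.005, 0.001]
ft_force: [24.0, 10.1, -13.1]
finger_gap: 0.0378
gripper_force: 42.9
```

Call:
step_arm(
  moves=[
    [0,0,0,0,0.12],
    [0,0,0,0,0.12],
    [0,0,0,0,0.12],
    [0.65,0,0,0,0],
    [0.65,0,0,0,0],
  ],
)

```text
t: 13.87
position: [0.5729, -0.0068, 0.0473]
tool_rot: [0.938, 0.348, 0.0, 0.0]
ft_force: [2.1, -2.7, 1.6]
finger_gap: 0.0557
gripper_force: 0.0
```

```bash
python3 fs.py
```

```text
t 13.87 fuge mm [-106.2  -67.8   47.3] toolx-yaw deg -23.5 z [ 0.001 -0.    -1.   ] q [-0.24  0.06 -0.25  1.26 -0.    2.19] F [ 2.1 -2.7  1.6] gap 0.0557 0.0
```

Call:
step_arm(
  moves=[
    [0.65,1.4,1.2,0,-0.12],
    [0.65,0,0,0,-0.12],
    [0.65,0,0,0,-0.12],
    [0.65,0,0,0,-0.12],
    [0.65,0,0,0,-0.12],
  ],
)

```text
t: 14.28
position: [0.5737, -0.0062, 0.046]
tool_rot: [0.791, 0.612, -0.0, -0.001]
ft_force: [0.5, -0.7, 0.2]
finger_gap: 0.0553
gripper_force: 0.0
```

Call:
step_arm(
  moves=[
    [0.65,0,0,0,-0.12],
    [0.65,0,0,0,-0.12],
    [0,0,0,0,0],
    [0,0,0,0,0],
    [0,0,0,0,0],
  ],
)

```text
t: 14.7
position: [0.5761, -0.0072, 0.0487]
tool_rot: [0.714, 0.7, 0.001, 0.002]
ft_force: [-0.3, -1.6, 10.1]
finger_gap: 0.0402
gripper_force: 58.7
```

Call:
step_arm(
  moves=[
    [0,0,0,0,0],
    [0,0,0,0,0.12],
    [0,0,0,0,0.12],
    [0,0,0,0,0.12],
    [0,0,0,0,0.12],
  ],
)

```text
t: 15.12
position: [0.5766, -0.0059, 0.0478]
tool_rot: [0.861, 0.508, 0.002, 0.001]
ft_force: [18.7, 5.9, -8.1]
finger_gap: 0.0385
gripper_force: 41.3
```

Call:
step_arm(
  moves=[
    [0,0,0,0,0.12],
    [0,0,0,0,0.12],
    [0,0,0,0,0.12],
    [0.65,0,0,0,0],
    [0.65,0,0,0,0],
  ],
)

```text
t: 15.53
position: [0.5744, -0.0066, 0.0469]
tool_rot: [0.938, 0.348, 0.0, 0.0]
ft_force: [-0.4, 0.5, -0.9]
finger_gap: 0.0554
gripper_force: 0.0
```

Call:
step_arm(
  moves=[
    [0.65,0,0,0,-0.12],
    [0.65,0,0,0,-0.12],
    [0.65,0,0,0,-0.12],
    [0.65,0,0,0,-0.12],
    [0.65,0,0,0,-0.12],
  ],
)

```text
t: 15.95
position: [0.5736, -0.0059, 0.0458]
tool_rot: [0.791, 0.612, -0.0, -0.001]
ft_force: [0.1, -0.1, -0.2]
finger_gap: 0.0555
gripper_force: 0.0
```

Call:
step_arm(
  moves=[
    [0.65,0,0,0,-0.12],
    [0.65,0,0,0,-0.12],
    [0,0,0,0,0],
    [0,0,0,0,0],
    [0,0,0,0,0],
  ],
)

```text
t: 16.37
position: [0.5764, -0.0077, 0.0489]
tool_rot: [0.715, 0.699, 0.001, 0.002]
ft_force: [-1.2, -4.7, 13.3]
finger_gap: 0.0402
gripper_force: 44.1
```

Call:
step_arm(
  moves=[
    [0,0,0,0,0],
    [0,0,0,0,0.12],
    [0,0,0,0,0.12],
    [0,0,0,0,0.12],
    [0,0,0,0,0.12],
  ],
)

```text
t: 16.78
position: [0.5771, -0.0045, 0.0468]
tool_rot: [0.861, 0.508, 0.004, -0.0]
ft_force: [19.5, 10.0, -10.4]
finger_gap: 0.0381
gripper_force: 42.7
```

Call:
step_arm(
  moves=[
    [0,0,0,0,0.12],
    [0,0,0,0,0.12],
    [0,0,0,0,0.12],
    [0.65,0,0,0,0],
    [0.65,0,0,0,0],
  ],
)

```text
t: 17.2
position: [0.5744, -0.0064, 0.0468]
tool_rot: [0.938, 0.348, 0.0, -0.0]
ft_force: [-0.0, 1.1, -1.0]
finger_gap: 0.0555
gripper_force: 0.0
```

Call:
step_arm(
  moves=[
    [0.65,0,0,0,0],
    [0.65,0,0,-25,-0.12],
    [0.65,0,0,-25,-0.12],
    [0.65,0,0,-30,-0.12],
    [0.65,0,0,-30,-0.07],
  ],
)

```text
t: 17.62
position: [0.5734, -0.0058, 0.1566]
tool_rot: [0.84, 0.543, -0.001, -0.001]
ft_force: [1.0, 0.0, -0.3]
finger_gap: 0.0556
gripper_force: 0.0
```

Call:
step_arm(
  moves=[
    [0.65,-40,0,0,0],
    [0.65,-40,0,0,0],
    [0.65,0,0,0,0],
  ],
)

```text
t: 17.87
position: [0.5394, -0.0833, 0.1566]
tool_rot: [0.842, 0.539, -0.001, 0.0]
ft_force: [0.5, 0.7, 0.2]
finger_gap: 0.0553
gripper_force: 0.0
```

```bash
python3 fs.py; python3 - <<'E'
from idx import *
im,d=optics.camera("top"); cv2.imwrite("pics/top5.png",im[:,:,::-1]); scan(im.max(2),aa=(-.003,-.001,.001))
cv2.imwrite("pics/c5.png",cv2.resize(im[195:265,275:345,::-1],(600,600),interpolation=cv2.INTER_CUBIC))
E
```

```text
t 17.87 fuge mm [-189.6  -71.   156.6] toolx-yaw deg 1.04 z [-0.001 -0.001 -1.   ] q [-0.39 -0.06 -0.17  1.46 -0.    1.61] F [0.5 0.7 0.2] gap 0.0553 0.0
-0.003 [59, 59, 59, 58, 57, 55, 54, 52, 51, 49, 46, 43, 41, 39, 38, 38, 38, 38, 39, 41, 43, 47, 51, 57, 65, 77, 86, 89, 86, 78, 69, 61, 56, 53, 51, 50, 49, 49, 50, 52, 53, 55, 56, 59, 61, 62, 62, 61]
-0.001 [51, 51, 51, 50, 50, 49, 48, 47, 46, 45, 43, 42, 41, 39, 38, 38, 37, 38, 39, 41, 43, 45, 48, 53, 60, 70, 82, 88, 89, 83, 75, 68, 62, 58, 56, 54, 53, 51, 51, 51, 51, 52, 53, 53, 54, 55, 54, 52]
0.001 [46, 46, 46, 45, 45, 44, 44, 44, 44, 43, 42, 41, 39, 38, 38, 37, 37, 38, 39, 40, 42, 43, 46, 49, 55, 64, 75, 85, 88, 85, 80, 72, 67, 63, 60, 58, 56, 55, 53, 53, 52, 53, 53, 52, 51, 51, 50, 48]
```

View pics/c5.png

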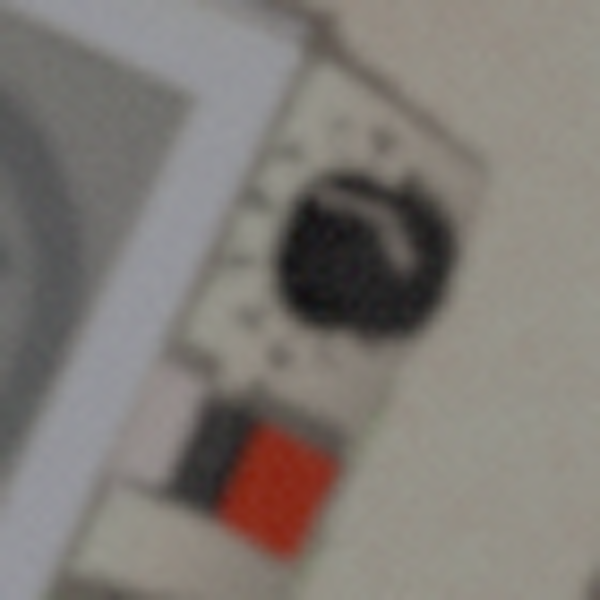

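It reads 6: the line points to the figure-6 side, with rim at (378,215). One more stroke.

Call:
step_arm(
  moves=[
    [0.65,40,0,0,0],
    [0.65,39,0,0,0],
    [0.65,0,0,20,-0.1],
    [0.65,0,0,30,-0.1],
    [0.65,0,0,25,-0.1],
  ],
)

```text
t: 18.33
position: [0.5739, -0.0054, 0.0798]
tool_rot: [0.749, 0.663, -0.0, -0.0]
ft_force: [-0.4, -0.4, -0.3]
finger_gap: 0.0553
gripper_force: 0.0
```

Call:
step_arm(
  moves=[
    [0.65,0,0,15,-0.11],
    [0.65,0,0,12,0],
    [0.65,0,0,8,0],
    [0.65,0,0,0,0],
  ],
)

```text
t: 18.67
position: [0.5742, -0.0067, 0.0457]
tool_rot: [0.715, 0.699, 0.0, -0.0]
ft_force: [1.2, 0.7, 0.8]
finger_gap: 0.0554
gripper_force: 0.3
```

```bash
python3 fs.py
```

```text
t 18.67 fuge mm [-105.5  -69.    45.7] toolx-yaw deg 24.53 z [-0.     0.001 -1.   ] q [-0.24  0.06 -0.25  1.26  0.    1.35] F [1.2 0.7 0.8] gap 0.0554 0.3
```

Call:
step_arm(
  moves=[
    [0,0,0,-1,0],
    [0,0,0,0,0],
    [0,0,0,0,0],
    [0,0,0,0,0],
    [0,0,0,0,0.12],
  ],
)

```text
t: 19.08
position: [0.5756, -0.0082, 0.05]
tool_rot: [0.755, 0.656, 0.001, 0.002]
ft_force: [-5.2, -1.8, 8.3]
finger_gap: 0.0394
gripper_force: 38.1
```

Call:
step_arm(
  moves=[
    [0,0,0,0,0.12],
    [0,0,0,0,0.12],
    [0,0,0,0,0.12],
    [0,0,0,0,0.12],
    [0,0,0,0,0.12],
  ],
)

```text
t: 19.5
position: [0.5761, -0.0069, 0.0497]
tool_rot: [0.916, 0.401, 0.002, 0.001]
ft_force: [7.5, 2.2, 3.9]
finger_gap: 0.0383
gripper_force: 59.8
```

Call:
step_arm(
  moves=[
    [0,0,0,0,0.12],
    [0.65,0,0,0,0],
    [0.65,0,0,0,0],
    [0.65,0,0,0,0],
    [0.65,0,0,-15,0],
  ],
)

```text
t: 19.92
position: [0.572, -0.0067, 0.06]
tool_rot: [0.937, 0.349, -0.002, -0.001]
ft_force: [-0.6, 0.2, -0.4]
finger_gap: 0.0555
gripper_force: 0.0
```

Call:
step_arm(
  moves=[
    [0.65,0,0,-25,-0.12],
    [0.65,0,0,-25,-0.12],
    [0.65,0,0,-30,-0.12],
    [0.65,0,0,-30,-0.07],
    [0.65,-40,0,0,0],
  ],
)

```text
t: 20.33
position: [0.5611, -0.0405, 0.1793]
tool_rot: [0.839, 0.545, 0.004, 0.003]
ft_force: [1.0, -2.0, 1.0]
finger_gap: 0.0557
gripper_force: 0.0
```

Call:
step_arm(
  moves=[
    [0.65,-40,0,0,0],
    [0.65,0,0,0,0],
    [0.65,0,0,0,0],
  ],
)

```text
t: 20.58
position: [0.5401, -0.0814, 0.1727]
tool_rot: [0.842, 0.539, -0.0, -0.0]
ft_force: [0.6, 0.4, 0.5]
finger_gap: 0.0551
gripper_force: 0.0
```

```bash
python3 fs.py; python3 - <<'E'
from idx import *
im,d=optics.camera("top"); cv2.imwrite("pics/top6.png",im[:,:,::-1]); scan(im.max(2),aa=(-.003,-.001,.001))
cv2.imwrite("pics/c6.png",cv2.resize(im[195:265,275:345,::-1],(600,600),interpolation=cv2.INTER_CUBIC))
E
```

```text
t 20.58 fuge mm [-187.6  -70.8  172.7] toolx-yaw deg 1.07 z [-0.  0. -1.] q [-0.39 -0.06 -0.14  1.49  0.    1.61] F [0.6 0.4 0.5] gap 0.0551 0.0
-0.003 [61, 60, 60, 59, 58, 56, 54, 52, 51, 49, 46, 43, 40, 37, 35, 36, 36, 37, 38, 38, 39, 40, 42, 45, 48, 52, 56, 63, 73, 83, 91, 90, 87, 80, 73, 67, 62, 59, 57, 56, 55, 57, 59, 61, 61, 60, 61, 62]
-0.001 [53, 52, 51, 51, 50, 49, 47, 47, 46, 44, 42, 41, 38, 37, 36, 36, 37, 37, 37, 37, 38, 39, 41, 42, 44, 46, 49, 54, 62, 72, 82, 90, 91, 88, 82, 75, 70, 65, 62, 59, 57, 56, 56, 56, 56, 54, 54, 54]
0.001 [47, 46, 45, 45, 44, 43, 44, 43, 42, 42, 41, 39, 37, 37, 37, 36, 36, 37, 36, 37, 38, 39, 39, 40, 40, 42, 44, 46, 52, 61, 71, 81, 88, 90, 88, 83, 77, 73, 68, 64, 62, 59, 58, 56, 54, 52, 50, 49]
```

View pics/c6.png

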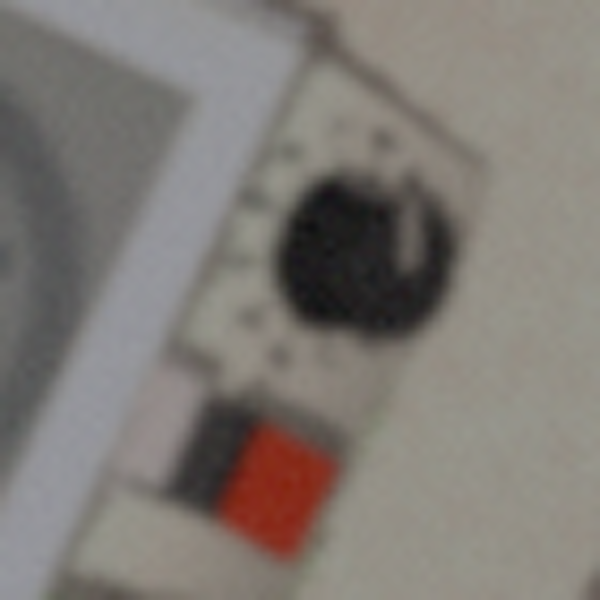

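The dial is at 7: the line runs from (405,268) to (408,195), matching the model for 7. Next is the lid tab.

Call:
step_arm(
  moves=[
    [0.65,10,-35,0,0.02],
    [0.65,15,-35,0,0],
    [0.65,25,-30,0,0],
    [0.65,25,-25,0,0],
    [0.65,20,-10,0,0],
  ],
)

```text
t: 21.05
position: [0.4578, 0.0671, 0.1728]
tool_rot: [0.846, 0.533, -0.0, -0.001]
ft_force: [-0.4, -0.0, -0.7]
finger_gap: 0.0557
gripper_force: 0.0
```

Call:
step_arm(
  moves=[
    [0.65,0,0,20,0],
    [0.65,0,0,20,0],
    [0.65,0,0,0,0],
  ],
)

```text
t: 21.3
position: [0.4578, 0.0655, 0.1291]
tool_rot: [0.846, 0.533, -0.002, -0.002]
ft_force: [-0.5, -0.2, -0.9]
finger_gap: 0.0554
gripper_force: 0.0
```

```bash
python3 fs.py
```

```text
t 21.3 fuge mm [-91.2  67.3 129.1] toolx-yaw deg 0.24 z [-0.005  0.001 -1.   ] q [-0.14 -0.32 -0.45  1.45  0.    1.87] F [-0.5 -0.2 -0.9] gap 0.0554 0.0
```

Call:
step_arm(
  moves=[
    [0.65,7,1,0,0],
    [0.65,0,0,15,0],
    [0.65,0,0,15,0],
    [0.65,0,0,13,0],
    [0.65,0,0,0,0],
  ],
)

```text
t: 21.72
position: [0.463, 0.07, 0.088]
tool_rot: [0.847, 0.532, -0.001, -0.001]
ft_force: [-1.6, -0.0, -0.8]
finger_gap: 0.0556
gripper_force: 0.0
```

Call:
step_arm(
  moves=[
    [0,0,0,0,0],
    [0,0,0,0,0],
    [0,0,0,0,0],
    [0,0,0,0,0],
    [0,0,0,0,0],
  ],
  newtons=30,
)

```text
t: 22.13
position: [0.4628, 0.0702, 0.0901]
tool_rot: [0.847, 0.532, -0.001, -0.001]
ft_force: [-7.0, 2.9, 1.2]
finger_gap: 0.0255
gripper_force: 34.0
```

```bash
python3 fs.py; python3 - <<'E'
import numpy as np
p=lambda t:np.array([108-192*np.cos(t)-3*np.sin(t),116+192*np.sin(t)+3*np.cos(t)])
T=np.linspace(0,1.63,26); Q=np.array([p(t) for t in T]); D=np.diff(Q,axis=0)
for t,d,q in zip(T[1:],D,Q[1:]): print(round(t,3),d.round(1),(q-Q[0]).round(0))
E
```

```text
t 22.13 fuge mm [-84.7  64.8  90.1] toolx-yaw deg 0.09 z [-0.002  0.001 -1.   ] q [-0.13 -0.29 -0.5   1.37  0.    1.89] F [-7.   2.9  1.2] gap 0.0255 34.0
0.065 [ 0.2 12.5] [ 0. 13.]
0.13 [ 1.  12.4] [ 1. 25.]
0.196 [ 1.8 12.3] [ 3. 37.]
0.261 [ 2.6 12.1] [ 6. 49.]
0.326 [ 3.4 11.9] [ 9. 61.]
0.391 [ 4.2 11.7] [13. 73.]
0.456 [ 5.  11.3] [18. 84.]
0.522 [ 5.7 11. ] [24. 95.]
0.587 [ 6.4 10.5] [ 30. 106.]
0.652 [ 7.1 10.1] [ 38. 116.]
0.717 [7.8 9.6] [ 45. 125.]
0.782 [8.4 9. ] [ 54. 134.]
0.848 [9.  8.4] [ 63. 143.]
0.913 [9.5 7.8] [ 72. 151.]
0.978 [10.   7.2] [ 82. 158.]
1.043 [10.5  6.5] [ 93. 164.]
1.108 [10.9  5.8] [104. 170.]
1.174 [11.3  5. ] [115. 175.]
1.239 [11.6  4.3] [127. 179.]
1.304 [11.9  3.5] [138. 183.]
1.369 [12.1  2.7] [151. 186.]
1.434 [12.3  1.9] [163. 188.]
1.5 [12.4  1.1] [175. 189.]
1.565 [12.5  0.3] [188. 189.]
1.63 [12.5 -0.5] [200. 188.]
```

Gripped at 25.5 mm, but a little high. I'll regrip about 6 mm lower, then lift along the arc.

Call:
step_arm(
  moves=[
    [0.5,0,0,0,0],
    [0.5,0,0,6,0],
    [0,0,-1,0,0],
    [0,0,0,0,0],
    [0,0,0,0,0],
  ],
  newtons=30,
)

```text
t: 22.55
position: [0.4626, 0.07, 0.0835]
tool_rot: [0.847, 0.532, -0.0, -0.0]
ft_force: [-2.2, 0.7, -2.0]
finger_gap: 0.0255
gripper_force: 33.6
```

Call:
step_arm(
  moves=[
    [0,0,0,0,0],
    [0,0.2,0,-12.5,0],
    [0,1,0,-12.4,0],
    [0,1.8,0,-12.3,0],
    [0,2.6,0,-12.1,0],
  ],
)

```text
t: 22.97
position: [0.4656, 0.0762, 0.1332]
tool_rot: [0.847, 0.532, 0.001, -0.001]
ft_force: [4.6, 9.4, -7.8]
finger_gap: 0.0257
gripper_force: 31.4
```

```bash
python3 fs.py
```

```text
t 22.97 fuge mm [-78.2  64.9 133.2] toolx-yaw deg 0.1 z [ 0.     0.003 -1.   ] q [-0.12 -0.3  -0.42  1.45  0.    1.9 ] F [ 4.6  9.4 -7.8] gap 0.0257 31.4
```

Call:
step_arm(
  moves=[
    [0,3.4,0,-11.9,0],
    [0,4.2,0,-11.7,0],
    [0,5,0,-11.3,0],
    [0,5.7,0,-11,0],
    [0,6.4,0,-10.5,0],
  ],
)

```text
t: 23.38
position: [0.4763, 0.0983, 0.1892]
tool_rot: [0.847, 0.532, 0.0, -0.001]
ft_force: [4.3, 6.6, -9.9]
finger_gap: 0.0252
gripper_force: 30.1
```

Call:
step_arm(
  moves=[
    [0,7.1,0,-10.1,0],
    [0,7.8,0,-9.6,0],
    [0,8.4,0,-9,0],
    [0,9,0,-8.4,0],
    [0,9.5,0,-7.8,0],
  ],
)

```text
t: 23.8
position: [0.4942, 0.1353, 0.2339]
tool_rot: [0.847, 0.532, -0.001, -0.0]
ft_force: [2.4, 1.3, -9.3]
finger_gap: 0.0256
gripper_force: 30.0
```

```bash
python3 fs.py
```

```text
t 23.8 fuge mm [-12.5  64.9 233.9] toolx-yaw deg 0.07 z [-0.001 -0.    -1.   ] q [ 0.01 -0.16 -0.12  1.61 -0.    2.03] F [ 2.4  1.3 -9.3] gap 0.0256 30.0
```

Call:
step_arm(
  moves=[
    [0,10,0,-7.2,0],
    [0,10.5,0,-6.5,0],
    [0,10.9,0,-5.8,0],
    [0,11.3,0,-5,0],
    [0,11.6,0,-4.3,0],
  ],
)

```text
t: 24.22
position: [0.5176, 0.1838, 0.263]
tool_rot: [0.847, 0.532, -0.001, 0.0]
ft_force: [-0.8, -1.9, -4.1]
finger_gap: 0.0251
gripper_force: 29.9
```

Call:
step_arm(
  moves=[
    [0,11.9,0,-3.5,0],
    [0,12.1,0,-2.7,0],
    [0,12.3,0,-1.9,0],
    [0,12.4,0,-1.1,0],
    [0,12.5,0,-0.3,0],
  ],
)

```text
t: 24.63
position: [0.5444, 0.2389, 0.2733]
tool_rot: [0.847, 0.532, -0.0, 0.001]
ft_force: [-2.3, -3.7, 2.3]
finger_gap: 0.0253
gripper_force: 30.4
```

Call:
step_arm(
  moves=[
    [0,8,0,0.3,0],
    [0,5,0,0.3,0],
    [0,4,0,0.3,0],
    [0,0,0,0,0],
    [0,0,0,0,0],
  ],
)

```text
t: 25.05
position: [0.5521, 0.2547, 0.2725]
tool_rot: [0.847, 0.532, 0.001, 0.0]
ft_force: [-1.5, 1.5, 5.1]
finger_gap: 0.0251
gripper_force: 31.1
```

```bash
python3 fs.py
```

```text
t 25.05 fuge mm [120.2  64.7 272.5] toolx-yaw deg 0.1 z [ 0.001  0.001 -1.   ] q [0.22 0.15 0.26 1.68 0.   2.24] F [-1.5  1.5  5.1] gap 0.0251 31.1
```

Call:
step_arm(
  moves=[
    [0,3,0,0.3,0],
    [0,3,0,0,0],
    [0,0,0,0,0],
    [0,0,0,0,0],
  ],
)

```text
t: 25.38
position: [0.5546, 0.2599, 0.272]
tool_rot: [0.847, 0.532, 0.0, 0.0]
ft_force: [-1.9, 1.2, 6.4]
finger_gap: 0.0253
gripper_force: 31.3
```

```bash
python3 fs.py
```

```text
t 25.38 fuge mm [126.   64.7 272. ] toolx-yaw deg 0.08 z [ 0.001  0.    -1.   ] q [0.22 0.17 0.28 1.68 0.   2.24] F [-1.9  1.2  6.4] gap 0.0253 31.3
```

```bash
cat > lid.py <<'E'
from idx import *
c,k=np.cos(pose[2]),np.sin(pose[2])
for n in("side","top"):
    im,d=optics.camera(n); X=cloud(n,d).reshape(-1,3); X=X[np.isfinite(X).all(1)]; D=X[:,:2]-pose[:2]
    L=np.c_[c*D[:,0]+k*D[:,1],-k*D[:,0]+c*D[:,1],X[:,2]]; q=L[(abs(L[:,1])<.1)&(L[:,1]<.035)&(L[:,2]>.15)&(L[:,2]<.28)&(abs(L[:,0]-.115)<.05)]
    if len(q)>30:
        o=np.abs(q[:,0]-np.median(q[:,0]))<.015; f=np.polyfit(q[o,2],q[o,0],1); print(n,len(q),"lean rad past upright",f[0].round(3),"theta",round(np.pi/2+f[0],3),"x at z.2",np.polyval(f,.2).round(4))
    g=L[(abs(L[:,1]-.066)<.02)&(L[:,2]>.27)&(abs(L[:,0]-.115)<.05)]; print(n,"tab pts",len(g))
    h=cv2.cvtColor(im,cv2.COLOR_RGB2HSV); Xi=cloud(n,d); m=(abs(h[...,0].astype(int)-55)<15)&(h[...,1]>120)&(Xi[...,2]>.2); P=Xi[m]
    if len(P): e=P[:,:2]-pose[:2]; print(n,"green",len(P),(np.median(np.c_[c*e[:,0]+k*e[:,1],-k*e[:,0]+c*e[:,1],P[:,2]],0)).round(4))
    cv2.imwrite(f"pics/lid_{n}.png",im[:,:,::-1])
E
python3 lid.py
```

```text
side 4183 lean rad past upright 0.08 theta 1.651 x at z.2 0.1197
side tab pts 3543
side green 358 [0.1287 0.0639 0.3006]
top 786 lean rad past upright 0.042 theta 1.613 x at z.2 0.1141
top tab pts 6001
top green 17 [0.0787 0.0355 0.7522]
```

The lid is at its stop (about 1.65 rad). I'll release straight up and retreat.

Call:
step_arm(
  moves=[
    [0.65,0,0,0,0],
    [0.65,0,0,0,0],
    [0.65,0,0,0,0],
    [0.65,0,0,-10,0],
    [0.65,0,0,-20,0],
  ],
)

```text
t: 25.9
position: [0.5535, 0.2595, 0.2989]
tool_rot: [0.847, 0.532, -0.002, -0.001]
ft_force: [0.5, 0.2, 0.3]
finger_gap: 0.0556
gripper_force: 0.0
```

Call:
step_arm(
  moves=[
    [0.65,0,0,-30,0],
    [0.65,0,0,-30,0],
    [0.65,-35,0,0,0],
    [0.65,-40,0,0,0],
    [0.65,-40,0,0,0],
  ],
)

```text
t: 26.32
position: [0.5046, 0.1554, 0.3612]
tool_rot: [0.846, 0.533, 0.0, 0.0]
ft_force: [0.3, 0.7, 1.4]
finger_gap: 0.0561
gripper_force: 0.0
```

Call:
step_arm(
  moves=[
    [0.65,-40,0,0,0],
    [0.65,-40,0,0,0],
    [0.65,-40,0,0,0],
    [0.65,-40,0,0,0],
    [0.65,0,0,0,0],
  ],
)

```text
t: 26.73
position: [0.4331, 0.0071, 0.3616]
tool_rot: [0.848, 0.53, -0.0, 0.001]
ft_force: [0.6, 0.2, 0.0]
finger_gap: 0.0551
gripper_force: 0.0
```

```bash
python3 fs.py; python3 lid.py; python3 - <<'E'
from idx import *
im=cv2.imread("pics/lid_top.png"); scan(im.max(2),aa=(-.003,-.001))
a=cv2.imread("pics/lid_side.png"); cv2.imwrite("pics/fin.png",cv2.resize(np.hstack([im[120:320,110:360],a[100:300,150:400]]),(800,320)))
X=cloud("top",optics.camera("top")[1])
for t in("tube_rack","reagent","tip_box"):
    for n in("top","side"):
        o=cut_out(t,n); v,u=np.nonzero(np.load(f"m_{n}_{t}.npy")); print(t,n,u.mean().round(1),v.mean().round(1),[(np.nonzero(q["pixels"])[1].mean().round(1),np.nonzero(q["pixels"])[0].mean().round(1)) for q in o[:1]])
E
```

```text
t 26.73 fuge mm [-154.5   64.   361.6] toolx-yaw deg -0.25 z [ 0.    -0.002 -1.   ] q [-0.29 -0.3  -0.    1.87 -0.    1.74] F [0.6 0.2 0. ] gap 0.0551 0.0
side 4172 lean rad past upright 0.08 theta 1.651 x at z.2 0.1197
side tab pts 611
side green 436 [0.1281 0.0672 0.3011]
top 782 lean rad past upright 0.047 theta 1.617 x at z.2 0.1142
top tab pts 216
top green 224 [-0.0945  0.0683  0.8119]
-0.003 [59, 58, 58, 57, 56, 54, 52, 50, 49, 47, 45, 42, 39, 38, 37, 36, 36, 37, 38, 40, 40, 41, 43, 44, 46, 50, 55, 61, 72, 82, 90, 89, 86, 79, 72, 66, 61, 58, 56, 55, 54, 54, 57, 59, 59, 58, 58, 59]
-0.001 [51, 50, 50, 50, 48, 47, 46, 46, 45, 44, 42, 40, 39, 38, 37, 36, 37, 38, 39, 39, 40, 40, 41, 41, 42, 45, 48, 52, 60, 71, 81, 90, 90, 87, 81, 75, 69, 64, 61, 58, 56, 54, 54, 55, 54, 53, 51, 51]
tube_rack top 312.8 159.3 [(np.float64(312.7), np.float64(159.3))]
tube_rack side 216.3 189.2 [(np.float64(204.9), np.float64(200.1))]
reagent top 191.8 159.4 [(np.float64(191.7), np.float64(159.4))]
reagent side 177.8 262.5 [(np.float64(177.7), np.float64(262.8))]
tip_box top 154.8 230.5 [(np.float64(155.0), np.float64(230.6))]
tip_box side 265.6 317.3 [(np.float64(265.5), np.float64(317.4))]
```

View pics/fin.png

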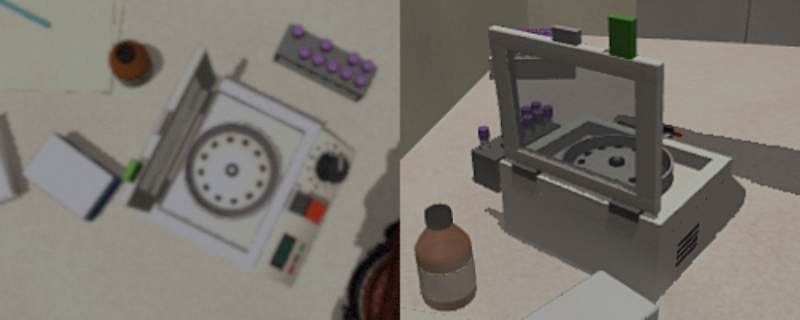

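The picture shows the lid standing open (left half about (175,130)), the latch tab outward (312,208) and the dial line on 7 (335,160). The rack, bottle and tip box haven't moved.

```bash
python3 -c "
from bench import r
print(r.job_done())"
```

```text
the job is handed in; nothing more can be done
None
```

I've handed the job in: the cameras showed the collar at 7, the latch swung out to about 1.15 rad, the lid open at its stop (about 1.65 rad) and the rack, bottle and tip box unmoved, but no verdict came back (the real fingertips sit about 20 mm behind the reported TCP, so my first collar grip slipped and I redid it).

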